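Charge the laboratory mill drum with grinding balls and resin

ROBOT

A 6-joint arm with a two-finger parallel gripper is mounted at the origin on the work surface. World frame = base frame: x ahead of the robot, y to its left, z up, the work surface at z = 0. Lengths are in mm, angles in rad, forces in N, time in s.
With the tool pointing down it reaches from about 400 to 825 mm from the base axis. Payload 7 kg.
Tool frame: the origin (TCP) lies midway between the tips of the shut fingers; the grasp point (between the pads) lies 19 mm behind it; z points along the fingers, y is the line along which they close (so a half turn about z gives the same grasp; the last joint's range is limited). The gripper opens to 88 mm and grips with 3 to 60 N. Pads are 19 mm wide; open, the fingers measure 130 mm over their backs; the gripper's body (78 mm by 193 mm) begins 47 mm behind the grasp point.
Start: joints at [-1.049, 0.359, 0.012, 0, -1.224, -0.288], TCP at [156.356, -656.619, 226.561] pointing down, gripper open.
Joint ranges: [-3.07, 3.07], [-1.43, 2.12], [-1.02, 1.25], [-3.03, 1.67], [-3.05, -0], [-3.03, 3.03]. Speed limits (rad/s): [2.39, 2.39, 3.01, 3.14, 3.14, 3.14].

INTERFACE

Orientations are given as a unit quaternion [x, y, z, w].
In Python, from workcell import bot gives the robot as it stands.
- The arm moves only by the tool play_rows, never from a script. Its argument "commands" is text: rows parted by semicolons, each of 7 numbers parted by spaces: the shift along the tool's x, y, z scaled (see below), then the turn, a rotation vector about the tool's x, y, z scaled (see below), then the opening in per cent of the stroke, from 0 (shut) to 100 (fully open). A call has 1 to 10 rows; each row shifts and turns the commanded pose from where the row before left it, along the tool's axes as they then stand; what a row does not reach is not made up. The controller multiplies each number of a shift by 0.05 m and each number of a turn by 4 degrees. A row lasts 1/8 s, in which the tool goes at most 62.5 mm and 10.7 degrees, less where a joint would pass 70% of its speed; a pose out of reach is approached as far as the arm can. A call with a number of a shift or a turn outside -1 to 1 is refused whole. A call with a gripper value outside its range is refused whole. The fingers move at their own pace and stop on an object; "newtons" is the grip in N (left out, the last holds). Time passes only in rows, so rows that do not move let the fingers close. It gives the time, the measured TCP pose, the force, the opening and the grip force at its end, in the units of the state.
- bot.state(): the state, without advancing time (a new reading comes with each control period).
- bot.read_camera(name): name is "scene" or "top" or "wrist"; returns a dict with "pixels" (400x640x3 uint8, blue, green, red), "z_map" (400x640 float32, mm along the optical axis (not along the pixel's ray), 0 where there is no reading), "mtx" (3x3 intrinsics, pixels), "extrinsics" (4x4, takes a point from camera to world coordinates). Camera axes: x right, y down, z forward; pixel columns grow to the right and rows downward; lengths in mm; the calibration is good to about 2 mm. A picture is of the moment at which its call begins.
- bot.finish_job(): hands the job in; it is judged then, once.
The state is a dict: "clock": time; "q": joint angles; "qd": joint speeds; "joint_efforts": joint torques, N m; "tool_pos": TCP position; "tcp_rot": TCP orientation; "force": force on the tool from outside, world axes, zero at the start; "torque": the same for the moment, N m; "grip_width": opening from 0.0 (shut) to 1.0 (fully open); "grip_force": force on a finger pad.
Only numpy, scipy, OpenCV 4.12 (cv2) and the standard library are available. Lean on these libraries where they do the work, as an engineer would, in place of code of your own. Each camera call takes 0.05 s, during which the arm holds its last target. There are 200 camera calls.

TASK

Roll the mill drum in its V-block cradle, without taking it out, until its charging port faces straight up, and put all the grinding balls from the tray in through the port. Then tip the cup over the port so that all the resin lumps drop in on top of them, and stand the empty cup upright on the middle of the balance pan again. Leave the drum lying in the cradle with its port up, and leave the vials standing where they are.

Things in the scene. Friction and masses are not known exactly. Their poses are not given: they have to be found in the camera images.
- drum: Steel mill drum. Origin: middle of its axis. z: along the axis toward the spigot, on the robot's side; x: out through the port (x up = port up). Shell 80 mm across; end flanges 84 mm across, 12 mm thick (z 53 to 65 mm either way), resting in the V-blocks. Hollow: radius 36 mm, z -53 to 53 mm. 0.75 kg. Starts with the port 50 to 180 degrees from up, either way; friction keeps it as left.
- port (a point): Centre of the mouth of the drum's charging port, 57 mm from the drum's axis (axes as drum, x points out). A round funnel-shaped neck, inside 57 mm across at the mouth and 47 mm in the throat lower down, outside 69 mm. A brass key on the spigot-side flange lies on the port's line.
- spigot (a point): Point on the drum's axis to grip: drive spigot, a round bar 30 mm across that sticks out 60 mm from the flange; this point is 38 mm from the flange, 95 mm above the bench (axes as drum). Nothing but the bench lies beneath it, so it can be gripped across from above and twisted by tilting the gripper about the drum's axis, in several strokes.
- cradle: Fixed steel cradle, two V-blocks (100 mm wide, 28 mm thick, 78 mm tall, 118 mm apart centre to centre) on a base plate. Origin: where the middle of the seated drum's axis lies, 95 mm above the bench. z: along the drum's axis toward the spigot; x: up.
- pan (a point): Centre of the top face of the balance's round steel pan, 120 mm across, 56 mm above the bench; z up. The balance is a white case, 200 mm by 165 mm, 44 mm tall, fixed; the pan's centre is 25 mm from the case's middle, away from the robot.
- cup_center (a point): Tapered round porcelain cup with the resin in it, standing on the pan: 62 mm tall, 50 mm across at the foot and 68 mm at the rim, wall 3 mm, floor 4 mm. The point is on its axis, half-way up, 31 mm above its underside; z: toward its mouth. About 0.12 kg empty.
- ball1_center (a point): Grinding ball 1, white ceramic, 24 mm in diameter, 27 g; point at its centre. Starts in the shallow felt-lined aluminium tray (200 by 150 mm, floor 2 mm thick, rim 10 mm high). Two to four balls are there; absent ones read None.
- ball2_center (a point): Grinding ball 2, white ceramic, 24 mm in diameter, 27 g; point at its centre. Starts in the shallow felt-lined aluminium tray (200 by 150 mm, floor 2 mm thick, rim 10 mm high). Two to four balls are there; absent ones read None.
- ball3_center (a point): Grinding ball 3, white ceramic, 24 mm in diameter, 27 g; point at its centre. Starts in the shallow felt-lined aluminium tray (200 by 150 mm, floor 2 mm thick, rim 10 mm high). Two to four balls are there; absent ones read None.
- ball4_center (a point): Grinding ball 4, white ceramic, 24 mm in diameter, 27 g; point at its centre. Starts in the shallow felt-lined aluminium tray (200 by 150 mm, floor 2 mm thick, rim 10 mm high). Two to four balls are there; absent ones read None.
- tear1_center (a point): Resin lump 1, amber, egg-shaped, 16 mm long and 15 mm thick, 10 g; point at its middle, z along its length. Starts in the cup. Three to five lumps are there; absent ones read None.
- tear2_center (a point): Resin lump 2, amber, egg-shaped, 16 mm long and 15 mm thick, 10 g; point at its middle, z along its length. Starts in the cup. Three to five lumps are there; absent ones read None.
- tear3_center (a point): Resin lump 3, amber, egg-shaped, 16 mm long and 15 mm thick, 10 g; point at its middle, z along its length. Starts in the cup. Three to five lumps are there; absent ones read None.
- tear4_center (a point): Resin lump 4, amber, egg-shaped, 16 mm long and 15 mm thick, 10 g; point at its middle, z along its length. Starts in the cup. Three to five lumps are there; absent ones read None.
- tear5_center (a point): Resin lump 5, amber, egg-shaped, 16 mm long and 15 mm thick, 10 g; point at its middle, z along its length. Starts in the cup. Three to five lumps are there; absent ones read None.
- vial1_center (a point): Bystander: amber vial with black cap, 24 mm across, 58 mm tall, standing on the bench; point at its middle, 29 mm up, z up. Leave it standing where it is.
- vial2_center (a point): Bystander: amber vial with black cap, 24 mm across, 58 mm tall, standing on the bench; point at its middle, 29 mm up, z up. Leave it standing where it is.
- vial3_center (a point): Bystander: amber vial with black cap, 24 mm across, 58 mm tall, standing on the bench; point at its middle, 29 mm up, z up. Leave it standing where it is.
Not all that is in view belongs to the job. What is shaped like the part that bears vial3_center but red or yellow is not meant.

How it is judged (in metres and radians):
On the way, in this order (a step that is already met when the one before it is completed fails the run):
1. the empty drum lies in the cradle with its port facing up (angle between drum's own x axis and vertical below 0.2 rad and distance between drum and cradle below 0.015 m and angle between the z axis of drum and the z axis of cradle, either way round below 0.08 rad and not (distance between ball1_center and drum below 0.06 m and x of ball1_center in the frame of drum below 0.036 m) and not (distance between ball2_center and drum below 0.06 m and x of ball2_center in the frame of drum below 0.036 m) and not (distance between ball3_center and drum below 0.06 m and x of ball3_center in the frame of drum below 0.036 m) and not (distance between ball4_center and drum below 0.06 m and x of ball4_center in the frame of drum below 0.036 m) and not (distance between tear1_center and drum below 0.06 m and x of tear1_center in the frame of drum below 0.036 m) and not (distance between tear2_center and drum below 0.06 m and x of tear2_center in the frame of drum below 0.036 m) and not (distance between tear3_center and drum below 0.06 m and x of tear3_center in the frame of drum below 0.036 m) and not (distance between tear4_center and drum below 0.06 m and x of tear4_center in the frame of drum below 0.036 m) and not (distance between tear5_center and drum below 0.06 m and x of tear5_center in the frame of drum below 0.036 m)), for 0.3 s.
2. all grinding balls are in the drum, port up, no resin in it yet (angle between drum's own x axis and vertical below 0.2 rad and distance between drum and cradle below 0.015 m and angle between the z axis of drum and the z axis of cradle, either way round below 0.08 rad and distance between each of ball1_center, ball2_center, ball3_center, ball4_center and drum below 0.06 m and x of each of ball1_center, ball2_center, ball3_center, ball4_center in the frame of drum below 0.036 m and not (distance between tear1_center and drum below 0.06 m and x of tear1_center in the frame of drum below 0.036 m) and not (distance between tear2_center and drum below 0.06 m and x of tear2_center in the frame of drum below 0.036 m) and not (distance between tear3_center and drum below 0.06 m and x of tear3_center in the frame of drum below 0.036 m) and not (distance between tear4_center and drum below 0.06 m and x of tear4_center in the frame of drum below 0.036 m) and not (distance between tear5_center and drum below 0.06 m and x of tear5_center in the frame of drum below 0.036 m)), for 0.2 s.
3. the cup is tipped over the port (angle between cup_center's own z axis and vertical above 1.3 rad and horizontal distance between cup_center and drum below 0.12 m and height (world z) of cup_center above 0.14 m), for 0.05 s.
4. all resin lumps are in the drum (angle between drum's own x axis and vertical below 0.2 rad and distance between drum and cradle below 0.015 m and angle between the z axis of drum and the z axis of cradle, either way round below 0.08 rad and distance between each of ball1_center, ball2_center, ball3_center, ball4_center, tear1_center, tear2_center, tear3_center, tear4_center, tear5_center and drum below 0.06 m and x of each of ball1_center, ball2_center, ball3_center, ball4_center, tear1_center, tear2_center, tear3_center, tear4_center, tear5_center in the frame of drum below 0.036 m), for 0.2 s.
At the end, for the whole second after the job is handed in: Drum seated in the cradle (within 15 mm, 0.08 rad), port within 0.2 rad of straight up; every ball and resin lump present is inside it; cup upright (0.1 rad) on the pan, within 45 mm of its centre; vials standing (0.2 rad) within 30 mm of where they were (all of step 4 and angle between cup_center's own z axis and vertical below 0.1 rad and horizontal distance between cup_center and pan below 0.045 m and z of cup_center in the frame of pan between 0.026 and 0.04 m and distance of each of vial1_center, vial2_center, vial3_center from where it was at the start of the episode below 0.03 m and angle between each of vial1_center, vial2_center, vial3_center's own z axis and vertical below 0.2 rad); the robot touches nothing.
It fails at once if the drum is lifted or pulled out of its cradle (distance between drum and cradle above 0.035 m).
It fails at once if a vial is knocked over (angle between any of vial1_center, vial2_center, vial3_center's own z axis and vertical above 0.7 rad).
Of ball1, ball2, ball3, ball4 only 2 to 4 are there at a start; the rules pass over those that are not, and their reading is None.
Of tear1, tear2, tear3, tear4, tear5 only 3 to 5 are there at a start; the rules pass over those that are not, and their reading is None.
At some moment in a run one of ball1, ball2, ball3, ball4 may be knocked a few centimetres aside while the robot is not near it.
It also fails if it takes over 210 s, if anything falls off the work surface, if the arm or the gripper's body presses on something with over 40 N, if the wrist force passes 120 N, or if a joint passes its speed limit or range.

## Working session

There is one attempt and no reset: what is moved stays moved. The work goes in short steps, Python scripts to look and compute and a tool call to move; the robot and the scene stay as the last step left them, time stands still between calls to the robot, and variables do not carry over. Pictures are saved under pics/ and viewed, at most 14 in all, crops included, and the job is handed in when it is done.

Besides the shell and the picture viewer there is one more tool, called after "Call:" as name(argument=value, ...) on one line, values as JSON. play_rows: Moves the arm, as the interface text tells. Its arguments: {"type":"object","properties":{"commands":{"type":"string"},"newtons":{"type":"number"}},"required":["commands"]}

```bash
mkdir -p pics; ls; cat > h.py <<'E'
import numpy as np, cv2
from workcell import bot
from scipy.spatial.transform import Rotation as R
def cam(n):
    c=bot.read_camera(n); np.savez(f'{n}.npz',**c); return c
def load(n): return dict(np.load(f'{n}.npz'))
def pts(c):
    z=c['z_map'];v,u=np.indices(z.shape);K=c['mtx']
    P=np.stack([(u-K[0,2])/K[0,0]*z,(v-K[1,2])/K[1,1]*z,z],-1)
    E=c['extrinsics'];W=P@E[:3,:3].T+E[:3,3];W[z==0]=np.nan;return W
def ray(c,u,v,h):
    E=c['extrinsics'];d=E[:3,:3]@np.linalg.inv(c['mtx'])@[u,v,1];o=E[:3,3];return o+d*(h-o[2])/d[2]
E
python3 - <<'E'
from h import *
for n in ['scene','top']:
    c=cam(n);cv2.imwrite(f'pics/{n}0.png',c['pixels']);print(n,c['extrinsics'].round(3).tolist(),c['mtx'].tolist())
print(bot.state())
E
```

```text
pics
scene [[-0.373, 0.54, -0.754, 1410.586], [0.928, 0.23, -0.294, 338.526], [0.015, -0.81, -0.587, 740.565], [0.0, 0.0, 0.0, 1.0]] [[492.6211819650814, 0.0, 323.3856174387596], [0.0, 492.6211819650814, 192.217102524929], [0.0, 0.0, 1.0]]
top [[-0.023, -0.997, 0.067, 526.438], [-1.0, 0.024, 0.007, 3.909], [-0.009, -0.067, -0.998, 1012.024], [0.0, 0.0, 0.0, 1.0]] [[369.2750936527224, 0.0, 315.3764238798226], [0.0, 369.2750936527224, 198.98563573454715], [0.0, 0.0, 1.0]]
{'clock': 0.1, 'q': array([-1.04878946e+00,  3.58001591e-01,  1.26802730e-02,  5.38129181e-04,
       -1.22457751e+00, -2.88081953e-01]), 'qd': array([ 0.00099378,  0.00018373,  0.00041161, -0.00054151,  0.00029744,
        0.00153088]), 'joint_efforts': array([-3.57358642e-01, -5.33071232e+01,  2.65301353e+01,  5.96008122e+00,
        5.17724957e-01, -8.29526136e-03]), 'tool_pos': array([ 156.38957066, -656.91810278,  227.3860877 ]), 'tcp_rot': array([-1.16786512e-01,  9.93156909e-01, -5.12188850e-04, -5.58240152e-05]), 'force': array([-0.71464374,  0.48631824,  1.30901291]), 'torque': array([ 0.09497697,  0.04922602, -0.04009849]), 'grip_force': 3.9545006776893388, 'grip_width': 1.0014404238439556}
```

View pics/top0.png

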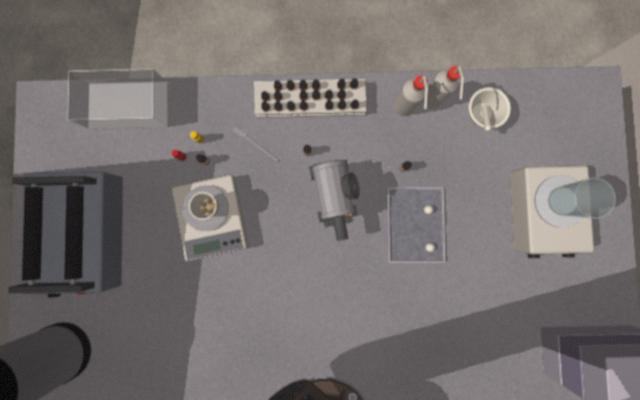

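View pics/scene0.png

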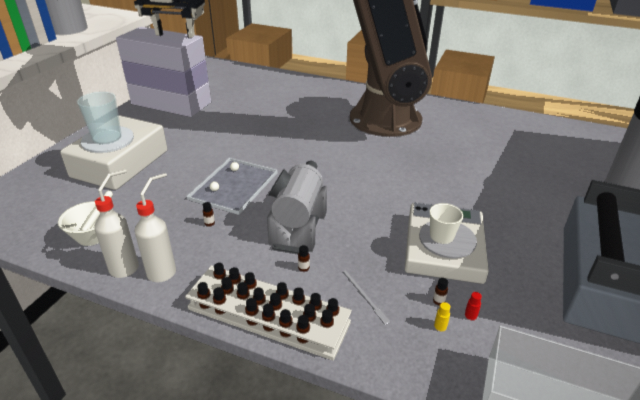

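Top view: the drum is at (333,190), with its spigot at (341,228) pointing to the robot, its neck at (350,185) facing right (-y) and its brass key at (349,215). Two white balls are in the tray, at (429,210) and (430,248). The cup with amber lumps is on the balance at (204,206).

Look-alikes:
- **Balances:** the one at (565,205) carries a glass beaker, so it is not the one.
- **Vials:** the amber ones with black caps are at (307,149), (406,165) and (201,158). The red (178,155), the yellow (196,136) and those in the rack are not meant.
- **Bowl:** the mortar at (490,108) is not the cup.

```bash
python3 - <<'E'
from h import *
t=load('top');W=pts(t);I=t['pixels']
def reg(u0,u1,v0,v1,lo,hi):
    w=W[v0:v1,u0:u1].reshape(-1,3);return w[(w[:,2]>lo)&(w[:,2]<hi)]
for u,v,h in [(429,210,14),(430,248,14),(307,149,58),(406,165,58),(201,158,58)]: print('pt',ray(t,u,v,h).round(1))
s=reg(332,352,222,242,85,125);print('spigot n',len(s),s.mean(0),s.min(0),s.max(0))
x0=[]
for v in range(160,242,3):
    r=W[v,305:365];g=np.where(r[:,2]>85)[0]
    if len(g): print(v,g.min()+305,g.max()+305,r[g[0]].round(0),r[g[-1]].round(0),r[:,2].max().round(0), end=' | ');print(r[np.nanargmax(r[:,2])].round(0))
# pan & cup
hsv=cv2.cvtColor(I,cv2.COLOR_BGR2HSV)
c=reg(175,235,180,232,100,130);print('cup',c.mean(0),c.min(0),c.max(0))
p=reg(175,235,170,232,52,62);print('pan',p.mean(0),p.min(0),p.max(0),np.median(p,0))
c=np.hstack([cv2.resize(I[140:250,290:380],None,fx=4,fy=4,interpolation=2),cv2.resize(load('scene')['pixels'][150:260,255:345],None,fx=4,fy=4,interpolation=2)]);cv2.imwrite('pics/crop1.png',c)
E
```

```text
pt [ 556.4 -294.5   14. ]
pt [ 454.7 -292.7   14. ]
pt [721.9  29.7  58. ]
pt [ 673.5 -226.8   58. ]
pt [705.  307.4  58. ]
spigot n 217 [509.26170299 -49.30719688 107.435459  ] [487.97768524 -67.65957284  95.22359173] [529.8500058  -31.80189078 114.5038723 ]
160 338 342 [679. -47. 125.] [680. -57. 119.] 126.0 | [679. -51. 126.]
163 321 344 [672.  -5. 134.] [673. -62. 115.] 139.0 | [670. -27. 139.]
166 313 344 [668.  14. 111.] [667. -62. 111.] nan | [663. -24. 139.]
169 312 345 [663.  17. 100.] [659. -64. 112.] 139.0 | [656. -33. 139.]
172 314 352 [654.  12. 107.] [650. -80. 121.] 139.0 | [649. -24. 139.]
175 314 355 [647.  12. 104.] [644. -89. 108.] 146.0 | [639. -68. 146.]
178 315 356 [639.  10. 107.] [637. -91. 104.] 149.0 | [632. -65. 149.]
181 315 357 [632.  10. 101.] [630. -94.  98.] 153.0 | [625. -65. 153.]
184 316 358 [624.   8. 107.] [623. -96.  98.] nan | [617. -67. 154.]
187 316 359 [617.   8. 105.] [615. -99.  95.] 152.0 | [610. -69. 152.]
190 317 359 [610.   6. 104.] [607. -98. 100.] 149.0 | [604. -69. 149.]
193 318 359 [602.   4. 107.] [600. -97. 104.] 144.0 | [597. -74
[... 659 characters left out ...]
-34. 106.] [527. -61. 102.] 112.0 | [527. -48. 112.]
226 334 346 [520. -34.  98.] [519. -64.  98.] 114.0 | [520. -45. 114.]
229 335 346 [513. -36. 103.] [512. -63. 105.] nan | [512. -48. 111.]
232 335 347 [505. -36.  98.] [505. -65. 101.] 111.0 | [505. -52. 111.]
235 336 347 [498. -38. 101.] [497. -65. 105.] 115.0 | [498. -54. 115.]
238 336 347 [490. -38.  98.] [490. -64. 106.] 112.0 | [490. -57. 112.]
cup [579.26418267 292.19289317 113.2947483 ] [546.60438244 251.3054967  100.28596382] [610.3706272  318.0265516  123.45971205]
pan [572.25970179 293.96684541  57.31373559] [516.81760381 237.57258008  52.34287239] [634.24679877 357.39404058  61.9762315 ] [567.51427263 289.95952804  57.23963676]
```

View pics/crop1.png

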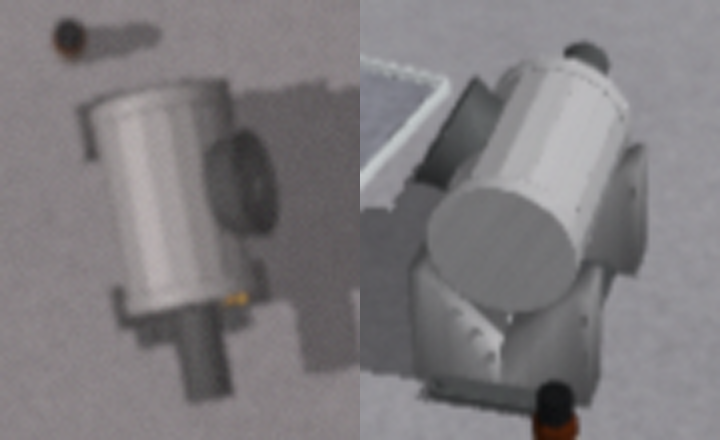

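The close crop shows the neck pointing about 59° to the right (-y), on the key's side. A +59° turn about the drum's z axis is needed. I will grip tilted -30° and twist to +30°.

```bash
cat >> h.py <<'E'
D=np.array([-.988,-.152,0]);D/=np.linalg.norm(D)
def Rt(d=D,tilt=0):
    z=np.array([0,0,-1.]);return R.from_matrix(np.c_[d,np.cross(z,d),z])*R.from_euler('x',tilt,degrees=True)
def plan(goals,pose=None):
    """goals: list of (grasp point or tcp, R, n, opening, offset behind tcp); linear steps about the grasp point"""
    s=bot.state();p,r=(s['tool_pos'],R.from_quat(s['tcp_rot'])) if pose is None else pose
    k=0
    for g,rt,n,op,off in goals:
        g=np.array(g,float);g0=p-off*r.as_matrix()[:,2];rv=(r.inv()*rt).as_rotvec();r0=r;out=[]
        for i in range(1,n+1):
            rn=r0*R.from_rotvec(rv*i/n);pn=g0+(g-g0)*i/n+off*rn.as_matrix()[:,2]
            a=r.inv().apply(pn-p)/50;b=np.rad2deg((r.inv()*rn).as_rotvec())/4
            row=np.r_[a,b].round(3);out.append(' '.join(f'{x:g}' for x in row+0.)+f' {op}')
            p=p+r.apply(row[:3]*50);r=r*R.from_rotvec(np.deg2rad(row[3:]*4))
            if max(abs(row))>1: print('!!',row)
        print(f'[{g.round(0)}]');print('; '.join(out))
    return p,r
E
python3 - <<'E'
from h import *
s=bot.state();r=R.from_quat(s['tcp_rot'])
G=np.array([611,-34.3,95])+109*D;print(G)
b=Rt(tilt=-30).as_matrix()[:,2]
plan([([230,-500,260],r,4,100,0),(G-90*b+[0,0,20],Rt(tilt=-30),10,100,19),(G,Rt(tilt=-30),5,100,19)])
E
```

```text
[503.26748496 -50.87423308  95.        ]
[[ 230. -500.  260.]]
-0.54 0.678 -0.164 0 0 0 100; -0.54 0.677 -0.164 0 0 0 100; -0.54 0.678 -0.164 0 0 0 100; -0.54 0.678 -0.163 0 0 0 100
[[510. -95. 193.]]
-0.734 0.677 0.171 -0.751 -0.031 0.114 100; -0.728 0.673 0.206 -0.751 -0.031 0.114 100; -0.722 0.668 0.243 -0.751 -0.03 0.114 100; -0.717 0.659 0.277 -0.751 -0.031 0.114 100; -0.71 0.649 0.313 -0.751 -0.031 0.114 100; -0.706 0.638 0.346 -0.751 -0.031 0.114 100; -0.699 0.624 0.38 -0.751 -0.031 0.114 100; -0.694 0.609 0.413 -0.751 -0.03 0.114 100; -0.689 0.592 0.445 -0.751 -0.031 0.113 100; -0.683 0.573 0.476 -0.751 -0.031 0.114 100
[[503. -51.  95.]]
0 -0.04 0.429 0 0 0 100; 0 -0.04 0.43 0 0 0 100; 0 -0.04 0.429 0 0 0 100; 0 -0.04 0.429 0 0 0 100; 0 -0.04 0.429 0 0 0 100
```

Call:
play_rows(commands="-0.54 0.68 -0.16 0 0 0 100; -0.54 0.68 -0.16 0 0 0 100; -0.54 0.68 -0.16 0 0 0 100; -0.54 0.68 -0.16 0 0 0 100")

```text
clock: 0.6
tool_pos: [230.0, -497.6, 257.8]
tcp_rot: [-0.116, 0.993, 0.001, -0.0]
force: [0.6, -0.5, -6.3]
grip_width: 0.999
grip_force: 0.0
```

Call:
play_rows(commands="-0.734 0.677 0.171 -0.751 -0.031 0.114 100; -0.728 0.673 0.206 -0.751 -0.031 0.114 100; -0.722 0.668 0.243 -0.751 -0.03 0.114 100; -0.717 0.659 0.277 -0.751 -0.031 0.114 100; -0.71 0.649 0.313 -0.751 -0.031 0.114 100; -0.706 0.638 0.346 -0.751 -0.031 0.114 100; -0.699 0.624 0.38 -0.751 -0.031 0.114 100; -0.694 0.609 0.413 -0.751 -0.03 0.114 100; -0.689 0.592 0.445 -0.751 -0.031 0.113 100; -0.683 0.573 0.476 -0.751 -0.031 0.114 100")

```text
clock: 1.85
tool_pos: [509.1, -83.6, 174.6]
tcp_rot: [-0.073, 0.963, 0.26, -0.02]
force: [-0.1, -1.9, -7.1]
grip_width: 0.998
grip_force: 0.0
```

Call:
play_rows(commands="0 0 0 0 0 0 100; 0 0 0 0 0 0 100")

```text
clock: 2.1
tool_pos: [508.2, -85.4, 174.8]
tcp_rot: [-0.074, 0.963, 0.259, -0.02]
force: [-1.0, -1.8, -6.2]
grip_width: 1.0
grip_force: 0.0
```

```bash
python3 - <<'E'
from h import *
s=bot.state();print(s['clock'],s['q'].round(2),s['tool_pos'])
w=cam('wrist');cv2.imwrite('pics/w1.png',w['pixels'])
W=pts(w).reshape(-1,3);G=np.array([503.3,-50.9,95]);e=np.cross([0,0,1],D)
q=W-G;a=q@D;l=q@e;m=(abs(a)<12)&(abs(l)<25)&(q[:,2]>-20)&(q[:,2]<25)
print(m.sum(), 'lat',np.nanmin(l[m]),np.nanmax(l[m]),'z',np.nanmax(q[m,2]))
# circle fit
A=np.c_[l[m],q[m,2],np.ones(m.sum())];b=-(l[m]**2+q[m,2]**2);x=np.linalg.lstsq(A,b,rcond=None)[0];print('centre',-x[:2]/2,'r',np.sqrt((x[:2]**2).sum()/4-x[2]))
b=Rt(tilt=-30).as_matrix()[:,2]
p=plan([(G,Rt(tilt=-30),5,100,19)])
p=plan([(G,Rt(tilt=29),15,24,19)],p)
E
```

```text
2.1 [-0.19  0.32 -0.09 -0.5  -1.38 -1.08] [508.20418285 -85.37342999 174.81932663]
1293 lat -10.312615774531558 16.48854344294281 z 15.679290083782803
centre [ 1.41389954 -0.34257736] r 14.40084157389714
[[503. -51.  95.]]
-0.002 -0.039 0.424 0.002 -0.001 -0.002 100; -0.002 -0.039 0.424 0.002 -0.001 -0.002 100; -0.002 -0.039 0.425 0.002 -0.001 -0.001 100; -0.002 -0.039 0.424 0.002 -0.001 -0.002 100; -0.002 -0.039 0.424 0.002 -0.001 -0.002 100
[[503. -51.  95.]]
0 -0.026 -0.001 0.983 0 0 24; 0 -0.026 -0.001 0.984 0 0 24; 0 -0.026 -0.001 0.983 0 0 24; 0 -0.026 -0.001 0.983 0 0 24; 0 -0.026 0 0.984 0 0 24; 0 -0.026 -0.001 0.983 0 0 24; 0 -0.026 -0.001 0.983 0 0 24; 0 -0.026 -0.001 0.984 0 0 24; 0 -0.027 -0.001 0.983 0 0 24; 0 -0.026 -0.001 0.984 0 0 24; 0 -0.026 -0.001 0.983 0 0 24; 0 -0.026 -0.001 0.983 0 0 24; 0 -0.026 -0.001 0.984 0 0 24; 0 -0.026 0 0.983 0 0 24; 0 -0.026 -0.001 0.983 0 0 24
```

View pics/w1.png

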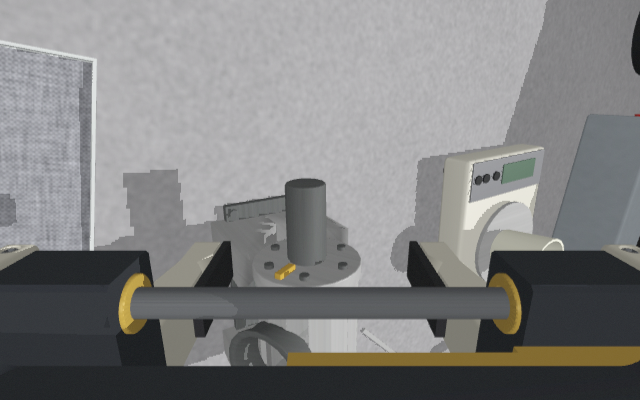

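The wrist view shows the spigot centred between the fingers at (305,222), the brass key at (285,270) and the neck at (265,345). I'll descend and grip.

Call:
play_rows(commands="0 -0.044 0.424 0 0 0 100; 0 -0.044 0.424 0 0 0 100; 0 -0.044 0.424 0 0 0 100; 0 -0.044 0.424 0 0 0 100; 0 -0.044 0.424 0 0 0 100; 0 0 0 0 0 0 0; 0 0 0 0 0 0 0; 0 0 0 0 0 0 0; 0 0 0 0 0 0 0; 0 0 0 0 0 0 0", newtons=45)

```text
clock: 3.4
tool_pos: [502.3, -42.3, 78.6]
tcp_rot: [-0.074, 0.963, 0.258, -0.019]
force: [-0.5, -1.1, -6.2]
grip_width: 0.495
grip_force: 0.0
```

Call:
play_rows(commands="0 -0.026 -0.001 0.983 0 0 0; 0 -0.026 -0.001 0.983 0 0 0; 0 -0.026 -0.001 0.983 0 0 0; 0 -0.026 -0.001 0.983 0 0 0; 0 -0.026 -0.001 0.983 0 0 0")

```text
clock: 4.03
tool_pos: [503.2, -48.0, 76.3]
tcp_rot: [-0.076, 0.993, 0.09, -0.006]
force: [-1.4, -2.4, -7.0]
grip_width: 0.329
grip_force: 44.9
```

The fingers closed only near the end of that twist. I'll carry on with this stroke, then measure and do a second.

Call:
play_rows(commands="0 -0.026 -0.001 0.983 0 0 0; 0 -0.026 -0.001 0.983 0 0 0; 0 -0.026 -0.001 0.983 0 0 0; 0 -0.026 -0.001 0.983 0 0 0; 0 -0.026 -0.001 0.983 0 0 0; 0 -0.026 -0.001 0.983 0 0 0; 0 -0.026 -0.001 0.983 0 0 0; 0 -0.026 -0.001 0.983 0 0 0; 0 -0.026 -0.001 0.983 0 0 0; 0 -0.026 -0.001 0.983 0 0 0")

```text
clock: 5.28
tool_pos: [505.1, -60.5, 78.4]
tcp_rot: [-0.074, 0.965, -0.25, 0.02]
force: [-0.7, -1.5, -7.0]
grip_width: 0.329
grip_force: 44.9
```

Call:
play_rows(commands="0 0 0 0 0 0 0; 0 0 0 0 0 0 0")

```text
clock: 5.52
tool_pos: [505.1, -60.5, 78.3]
tcp_rot: [-0.074, 0.966, -0.248, 0.019]
force: [0.0, -0.3, -5.9]
grip_width: 0.329
grip_force: 44.9
```

```bash
cat >> h.py <<'E'
def port(c,C=np.array([611,-34.3,95])):
    """port angle from up (deg, + toward -y) via mouth-ring points: radius 48..67 from axis"""
    e=np.cross([0,0,1],D);q=pts(c).reshape(-1,3)-C;a=q@D;l=q@e;r=np.hypot(l,q[:,2])
    m=(abs(a)<37)&(r>50)&(r<70)&(q[:,2]>-10);x=l[m];z=q[m,2];print('n',m.sum(),'extremes ang',np.rad2deg(np.percentile(np.arctan2(x,z),[1,99])))
    t=np.arange(-90,120,1.);best=[]
    for k in np.deg2rad(t): h=x*np.sin(k)+z*np.cos(k);best.append(((abs(h-57)<2).sum()))
    print('angle',t[int(np.argmax(best))],max(best))
E
python3 - <<'E'
from h import *
s=bot.state();print(s['tool_pos'],s['tcp_rot'],s['force'])
port(load('top'));c=cam('top');port(c);port(cam('scene'))
cv2.imwrite('pics/t2.png',cv2.resize(c['pixels'][140:260,280:400],None,fx=4,fy=4))
E
```

```text
[505.13523627 -60.49780975  78.29299611] [-0.07356643  0.96572593 -0.24817883  0.01920069] [ 2.16965676e-03 -3.15038542e-01 -5.94782470e+00]
n 283 extremes ang [23.45695297 89.93816084]
angle 61.0 94
n 311 extremes ang [-22.25388894  35.48341693]
angle 7.0 174
n 288 extremes ang [-27.35935825  37.77775782]
angle 8.0 78
```

View pics/t2.png

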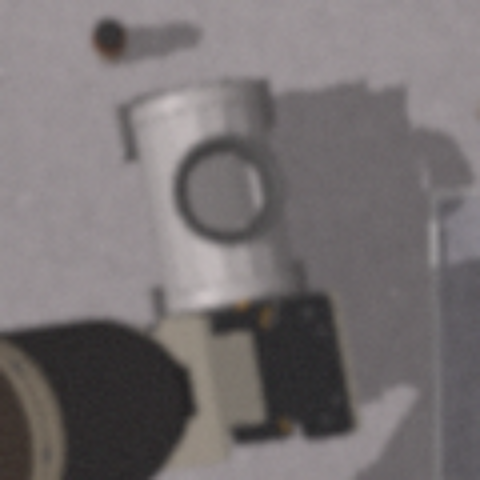

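The neck, at (225,190) in the crop, is almost up, with about 7° left. I'll twist on by 7°.

Call:
play_rows(commands="0 -0.024 -0.001 0.9 0 0 0; 0 -0.024 -0.001 0.9 0 0 0; 0 0 0 0 0 0 0; 0 0 0 0 0 0 0")

```text
clock: 6.12
tool_pos: [505.6, -62.4, 79.5]
tcp_rot: [-0.072, 0.948, -0.308, 0.024]
force: [0.7, -1.1, -5.4]
grip_width: 0.33
grip_force: 44.9
```

```bash
python3 - <<'E'
from h import *
s=bot.state();print(s['tool_pos'],s['tcp_rot'],s['q'].round(2))
c=cam('top');port(c);port(cam('scene'))
W=pts(c);I=c['pixels'].astype(int)
# mouth centre: highest points near drum
w=W[150:225,300:375].reshape(-1,3);w=w[w[:,2]>147];print('mouth',w.mean(0),(w.min(0)+w.max(0))/2,w[:,2].mean())
# balls
m=(I.min(-1)>170).astype(np.uint8)[180:270,380:455];n,l,st,ce=cv2.connectedComponentsWithStats(m)
for i in range(1,n):
    if 8<st[i,4]<60: print(st[i],ray(c,ce[i][0]+380,ce[i][1]+180,14).round(1))
T=R.from_quat(s['tcp_rot']);z=T.as_matrix()[:,2]
p=plan([(s['tool_pos']-100*z,T,5,70,0)])
B=np.array([454.7,-292.7,14])
b0=Rt(np.array([-1,0,0.]))
p=plan([([455,-293,130],b0,10,70,0),([455,-293,110],b0,3,60,0)],p)
E
```

```text
[505.55575298 -62.42993465  79.54461277] [-0.07215157  0.9483301  -0.30805083  0.02385055] [ 0.6   0.32 -0.89  0.8  -0.84 -2.7 ]
n 317 extremes ang [-29.58419836  28.86984871]
angle 0.0 187
n 281 extremes ang [-32.40476945  30.62972985]
angle -5.0 69
mouth [563.63528283 -37.0371365  186.07424834] [584.02516372 -24.32577995 206.38661205] 186.0742483377245
[44 26  8  8 43] [ 558.2 -291.1   14. ]
[46 64  7  8 43] [ 455.9 -290.3   14. ]
[[497.  -4. 160.]]
0 0 -0.4 0 0 -0.001 70; 0 0 -0.4 -0.001 0.001 -0.001 70; -0.001 0 -0.4 0 0 -0.001 70; 0 0 -0.4 -0.001 0 -0.001 70; 0 0 -0.4 0 0.001 -0.001 70
[[ 455. -293.  130.]]
0.17 -0.416 0.377 -0.898 0.069 0.21 70; 0.162 -0.441 0.351 -0.898 0.07 0.211 70; 0.153 -0.464 0.324 -0.898 0.069 0.21 70; 0.145 -0.486 0.294 -0.898 0.07 0.211 70; 0.136 -0.506 0.264 -0.898 0.069 0.21 70; 0.128 -0.523 0.232 -0.898 0.07 0.21 70; 0.118 -0.538 0.2 -0.898 0.069 0.211 70; 0.11 -0.552 0.166 -0.898 0.07 0.21 70; 0.101 -0.562 0.131 -0.898 0.069 0.21 70; 0.092 -0.571 0.097 -0.898 0.07 0.211 70
[[ 455. -293.  110.]]
0 0 0.133 0 0 0 60; 0 0 0.133 0 0 0 60; 0 0 0.134 0 0 0 60
```

Port angle is 0°±3. I'll release and back off along the tool, then go over ball 1 with the fingers diagonal to the tray, since both rims are about 41 mm away.

```bash
cat >> h.py <<'E'
DB=np.array([-1,-1,0.])/2**.5
E
python3 - <<'E'
from h import *
s=bot.state();T=R.from_quat(s['tcp_rot']);z=T.as_matrix()[:,2]
p=s['tool_pos']-110*z,T
p=plan([([456,-291,150],Rt(DB),12,55,0)],p)
E
```

```text
[[ 456. -291.  150.]]
0.139 -0.364 0.302 -0.725 -0.236 -0.731 55; 0.163 -0.37 0.281 -0.725 -0.237 -0.731 55; 0.186 -0.376 0.26 -0.725 -0.236 -0.731 55; 0.209 -0.378 0.237 -0.725 -0.236 -0.732 55; 0.233 -0.378 0.214 -0.724 -0.236 -0.731 55; 0.255 -0.375 0.191 -0.725 -0.237 -0.731 55; 0.277 -0.372 0.168 -0.725 -0.236 -0.731 55; 0.299 -0.364 0.144 -0.725 -0.236 -0.731 55; 0.319 -0.356 0.121 -0.725 -0.236 -0.731 55; 0.339 -0.344 0.098 -0.725 -0.237 -0.732 55; 0.357 -0.331 0.075 -0.725 -0.236 -0.731 55; 0.375 -0.315 0.053 -0.725 -0.236 -0.731 55
```

Call:
play_rows(commands="0 0 0 0 0 0 70; 0 0 0 0 0 0 70; 0 0 0 0 0 0 70; 0 0 -0.2 0 0 0 70; 0 0 -0.4 0 0 0 70; 0 0 -0.4 0 0 0 70; 0 0 -0.4 0 0 0 70; 0 0 -0.4 0 0 0 70; 0 0 -0.4 0 0 0 70; 0 0 0 0 0 0 70")

```text
clock: 7.48
tool_pos: [496.0, 3.1, 169.3]
tcp_rot: [-0.073, 0.948, -0.308, 0.025]
force: [-0.2, -0.7, -6.2]
grip_width: 0.698
grip_force: 0.0
```

Call:
play_rows(commands="0.139 -0.364 0.302 -0.725 -0.236 -0.731 55; 0.163 -0.37 0.281 -0.725 -0.236 -0.731 55; 0.186 -0.376 0.26 -0.725 -0.236 -0.731 55; 0.209 -0.378 0.237 -0.725 -0.236 -0.731 55; 0.233 -0.378 0.214 -0.725 -0.236 -0.731 55; 0.255 -0.375 0.191 -0.725 -0.236 -0.731 55; 0.277 -0.372 0.168 -0.725 -0.236 -0.731 55; 0.299 -0.364 0.144 -0.725 -0.236 -0.731 55; 0.319 -0.356 0.121 -0.725 -0.236 -0.731 55; 0.339 -0.344 0.098 -0.725 -0.236 -0.731 55")

```text
clock: 8.72
tool_pos: [461.6, -243.1, 152.8]
tcp_rot: [-0.335, 0.941, -0.053, 0.003]
force: [0.4, -1.0, -6.2]
grip_width: 0.546
grip_force: 0.0
```

Call:
play_rows(commands="0.357 -0.331 0.075 -0.725 -0.236 -0.731 55; 0.375 -0.315 0.053 -0.725 -0.236 -0.731 55; 0 0 0 0 0 0 55; 0 0 0 0 0 0 55")

```text
clock: 9.22
tool_pos: [455.0, -291.1, 149.6]
tcp_rot: [-0.382, 0.924, -0.001, -0.001]
force: [-0.6, -1.5, -7.0]
grip_width: 0.559
grip_force: 0.0
```

```bash
cat >> h.py <<'E'
def balls(c):
    """white ball centres in tray: bright, low saturation blobs ~round; ray to h=14"""
    I=c['pixels'].astype(int);W=pts(c)
    with np.errstate(invalid='ignore'):
        m=(I.min(-1)>150)&(W[...,2]>14)&(W[...,2]<34)&(W[...,0]>425)&(W[...,0]<615)&(W[...,1]>-328)&(W[...,1]<-195)
    n,l,st,ce=cv2.connectedComponentsWithStats(m.astype(np.uint8))
    for i in range(1,n):
        if st[i,4]>10:
            w=W[l==i];A=np.c_[2*w,np.ones(len(w))];x=np.linalg.lstsq(A,(w**2).sum(1),rcond=None)[0]
            print('blob',st[i].tolist(),'mean',w.mean(0).round(1),'fit',x[:3].round(1),np.sqrt(x[3]+x[:3]@x[:3]).round(1),'top',w[:,2].max().round(1))
E
python3 - <<'E'
from h import *
s=bot.state();print(s['tool_pos'],s['tcp_rot'],s['q'].round(2))
for n in ['wrist','top']:
  c=cam(n);print(n);balls(c)
  if n=='top':port(c)
cv2.imwrite('pics/w3.png',load('wrist')['pixels'])
E
```

```text
[ 454.95779286 -291.07729138  149.62439111] [-3.81986719e-01  9.24166662e-01 -5.52643755e-04 -1.34955430e-03] [-0.2   0.2  -0.39  0.   -0.97 -0.58]
wrist
blob [303, 175, 27, 27, 572] mean [ 455.2 -294.5   21.4] fit [ 456.6 -293.2   14.1] 11.4 top 26.7
top
blob [424, 205, 8, 9, 54] mean [ 558.5 -288.6   22.5] fit [ 559.2 -290.8   17.4] 10.0 top 29.2
n 316 extremes ang [-29.52464261  29.35271632]
angle 1.0 177
```

View pics/w3.png

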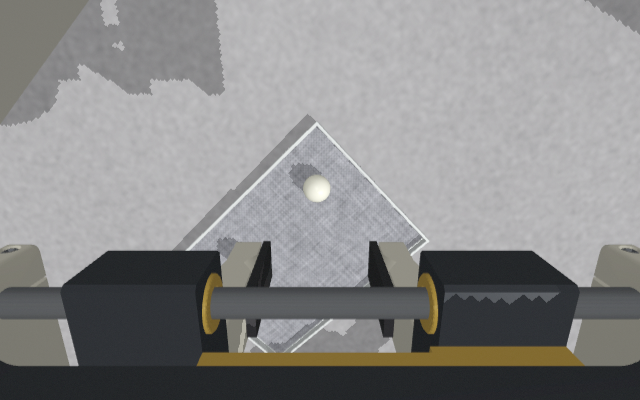

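The wrist view shows ball 1 at (316,188), centred between the fingers, with rim clearance either side. I'll descend and grip.

```bash
python3 - <<'E'
from h import *
p=plan([([456.5,-292.5,40],Rt(DB),4,50,0),([456.5,-292.5,6],Rt(DB),3,50,0)])
Pt=np.array([611,-34.3,0])
p=plan([([456.5,-292.5,215],Rt(DB),6,0,0),([611,-34.3,215],Rt(DB),8,0,0),([611,-34.3,152],Rt(DB),3,0,0)],p)
E
```

```text
[[ 456. -292.   40.]]
0.002 -0.011 0.551 -0.003 -0.009 0.002 50; 0.002 -0.011 0.551 -0.002 -0.009 0.002 50; 0.003 -0.011 0.55 -0.003 -0.009 0.001 50; 0.003 -0.011 0.551 -0.003 -0.009 0.002 50
[[ 456. -292.    6.]]
0 0 0.227 0 0 0 50; 0 0 0.227 0 0 0 50; 0 0 0.226 0 0 0 50
[[ 456. -292.  215.]]
0 0 -0.697 0 0 0 0; 0 0 -0.696 0 0 0 0; 0 0 -0.697 0 0 0 0; 0 0 -0.696 0 0 0 0; 0 0 -0.697 0 0 0 0; 0 0 -0.697 0 0 0 0
[[611. -34. 215.]]
-0.73 0.183 0 0 0 0 0; -0.729 0.184 0 0 0 0 0; -0.73 0.183 0 0 0 0 0; -0.729 0.183 0 0 0 0 0; -0.73 0.183 0 0 0 0 0; -0.729 0.184 0 0 0 0 0; -0.73 0.183 0 0 0 0 0; -0.73 0.183 0 0 0 0 0
[[611. -34. 152.]]
0 0 0.42 0 0 0 0; 0 0 0.42 0 0 0 0; 0 0 0.42 0 0 0 0
```

Call:
play_rows(commands="0 -0.01 0.55 0 -0.009 0 50; 0 -0.01 0.55 0 -0.009 0 50; 0 -0.01 0.55 0 -0.009 0 50; 0 -0.01 0.55 0 -0.009 0 50; 0 0 0.227 0 0 0 50; 0 0 0.227 0 0 0 50; 0 0 0.227 0 0 0 50", newtons=20)

```text
clock: 10.2
tool_pos: [457.9, -292.5, 6.5]
tcp_rot: [-0.383, 0.924, -0.001, 0.001]
force: [-1.2, -0.5, -6.3]
grip_width: 0.502
grip_force: 0.0
```

Call:
play_rows(commands="0 0 0 0 0 0 0; 0 0 0 0 0 0 0; 0 0 0 0 0 0 0; 0 0 0 0 0 0 0; 0 0 0 0 0 0 0")

```text
clock: 10.82
tool_pos: [457.7, -292.8, 6.8]
tcp_rot: [-0.383, 0.924, -0.001, 0.001]
force: [0.4, -1.4, -4.6]
grip_width: 0.251
grip_force: 20.0
```

Call:
play_rows(commands="0 0 -0.2 0 0 0 0; 0 0 -0.6 0 0 0 0; 0 0 -0.7 0 0 0 0; 0 0 -0.7 0 0 0 0; 0 0 -0.7 0 0 0 0; 0 0 -0.7 0 0 0 0; 0 0 -0.5 0 0 0 0; -0.4 0.1 0 0 0 0 0; -0.74 0.186 0 0 0 0 0; -0.74 0.186 0 0 0 0 0")

```text
clock: 12.08
tool_pos: [506.8, -208.6, 212.2]
tcp_rot: [-0.382, 0.924, -0.0, 0.001]
force: [-0.8, -1.4, -7.5]
grip_width: 0.258
grip_force: 20.0
```

```bash
python3 - <<'E'
from h import *
s=bot.state();print(s['grip_width'],s['tool_pos'])
c=cam('top');W=pts(c);balls(c)
e=np.cross([0,0,1],D);w=W[150:225,300:375].reshape(-1,3);w=w[(w[:,2]>148)&(w[:,2]<158)];print('mouth',len(w),w.mean(0),(w.min(0)+w.max(0))/2,w.max(0)-w.min(0))
plan([([611,-34,212],Rt(DB),7,0,0),([611,-34,158],Rt(DB),3,0,0)])
E
```

```text
0.25774988327313525 [ 506.83057153 -208.58459148  212.20143865]
mouth 169 [625.09967348 -34.40463566 151.81473403] [621.59958251 -34.10120845 151.99312538] [45.80565812 65.86983176  7.87847919]
[[611. -34. 212.]]
-0.554 0.141 0.001 -0.004 0.004 0.002 0; -0.553 0.141 0.001 -0.003 0.003 0.001 0; -0.554 0.141 0.001 -0.004 0.004 0.002 0; -0.554 0.141 0.001 -0.003 0.004 0.001 0; -0.553 0.141 0 -0.004 0.003 0.002 0; -0.554 0.141 0.001 -0.003 0.004 0.002 0; -0.554 0.142 0 -0.004 0.004 0.001 0
[[611. -34. 158.]]
0 0 0.36 0 0 0 0; 0 0 0.36 0 0 0 0; 0 0 0.36 0 0 0 0
```

Call:
play_rows(commands="-0.554 0.141 0 0 0 0 0; -0.554 0.141 0 0 0 0 0; -0.554 0.141 0 0 0 0 0; -0.554 0.141 0 0 0 0 0; -0.554 0.141 0 0 0 0 0; -0.554 0.141 0 0 0 0 0; -0.554 0.141 0 0 0 0 0; 0 0 0.36 0 0 0 0; 0 0 0.36 0 0 0 0; 0 0 0.36 0 0 0 0")

```text
clock: 13.38
tool_pos: [609.2, -36.9, 157.1]
tcp_rot: [-0.383, 0.924, -0.0, 0.0]
force: [-0.2, -0.7, -6.8]
grip_width: 0.256
grip_force: 20.0
```

Call:
play_rows(commands="0 0 0 0 0 0 0; 0 0 0 0 0 0 0; 0 0 0 0 0 0 50; 0 0 0 0 0 0 50; 0 0 0 0 0 0 50; 0 0 0 0 0 0 50; 0 0 -0.5 0 0 0 50; 0 0 -0.7 0 0 0 50")

```text
clock: 14.38
tool_pos: [608.3, -37.5, 217.2]
tcp_rot: [-0.383, 0.924, -0.0, -0.001]
force: [-0.3, -1.3, -6.5]
grip_width: 0.497
grip_force: 0.0
```

```bash
python3 - <<'E'
from h import *
s=bot.state();print(s['clock'],s['tool_pos'])
p=plan([([558.5,-290.5,150],Rt(DB),8,50,0)])
p=plan([([558.5,-290.5,6],Rt(DB),6,50,0)],p)
c=cam('wrist');I=c['pixels'];W=pts(c).reshape(-1,3)
q=W-[611,-34.3,95];m=(np.hypot(q[:,0],q[:,1])<23)&(q[:,2]<40);print('in drum z',np.sort(q[m,2])[-5:],m.sum())
cv2.imwrite('pics/w4.png',I)
E
```

```text
14.375 [608.33577174 -37.4698889  217.1534599 ]
[[ 558. -290.  150.]]
0.535 -0.359 0.169 0.001 -0.003 0 50; 0.535 -0.359 0.168 0 -0.003 0 50; 0.536 -0.36 0.169 0.001 -0.003 0.001 50; 0.535 -0.359 0.168 0 -0.003 0 50; 0.535 -0.359 0.168 0.001 -0.003 0 50; 0.535 -0.359 0.168 0.001 -0.002 0 50; 0.536 -0.359 0.168 0 -0.003 0 50; 0.535 -0.36 0.168 0.001 -0.003 0.001 50
[[ 558. -290.    6.]]
0 0 0.48 0 0 0 50; 0 0 0.48 0 0 0 50; 0 0 0.48 0 0 0 50; 0 0 0.48 0 0 0 50; 0 0 0.48 0 0 0 50; 0 0 0.48 0 0 0 50
in drum z [39.95116757 39.96113903 39.9734199  39.98507982 39.99251076] 1388
```

View pics/w4.png

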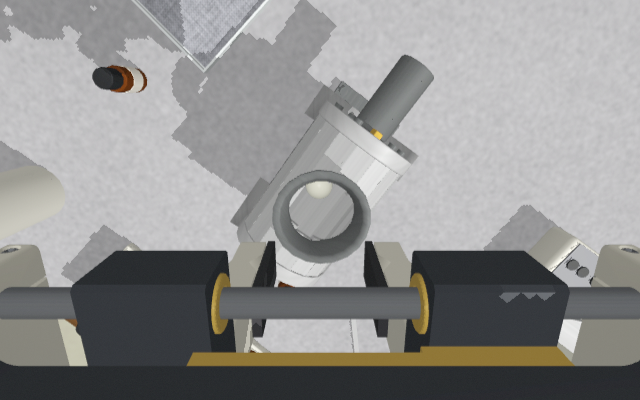

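Ball 1 lies inside the drum at (320,187), seen through the neck. Next is ball 2.

Call:
play_rows(commands="0.535 -0.36 0.16 0 0 0 50; 0.535 -0.36 0.17 0 0 0 50; 0.535 -0.36 0.17 0 0 0 50; 0.535 -0.36 0.17 0 0 0 50; 0.535 -0.36 0.17 0 0 0 50; 0.535 -0.36 0.17 0 0 0 50; 0.535 -0.36 0.17 0 0 0 50; 0.535 -0.36 0.17 0 0 0 50; 0 0 0 0 0 0 50; 0 0 0 0 0 0 50")

```text
clock: 15.68
tool_pos: [559.5, -290.6, 149.5]
tcp_rot: [-0.383, 0.924, -0.0, 0.0]
force: [0.1, -1.6, -5.9]
grip_width: 0.499
grip_force: 0.0
```

```bash
python3 - <<'E'
from h import *
s=bot.state();print(s['clock'],s['tool_pos'])
balls(cam('wrist'));balls(cam('top'))
E
```

```text
15.675 [ 559.45789199 -290.55468964  149.51766717]
blob [306, 172, 27, 27, 578] mean [ 556.1 -294.4   21.5] fit [ 557.4 -293.3   13.9] 11.6 top 27.2
```

Call:
play_rows(commands="0.03 0 0.48 0 0 0 50; 0.03 0 0.48 0 0 0 50; 0 0 0.48 0 0 0 50; 0 0 0.48 0 0 0 50; 0 0 0.48 0 0 0 50; 0 0 0.47 0 0 0 50; 0 0 0 0 0 0 0; 0 0 0 0 0 0 0; 0 0 0 0 0 0 0; 0 0 0 0 0 0 0")

```text
clock: 17.02
tool_pos: [558.6, -292.8, 7.7]
tcp_rot: [-0.383, 0.924, -0.001, 0.001]
force: [0.0, 0.5, -4.6]
grip_width: 0.255
grip_force: 20.0
```

Call:
play_rows(commands="0 0 0 0 0 0 0; 0 0 -0.2 0 0 0 0; 0 0 -0.6 0 0 0 0; 0 0 -0.7 0 0 0 0; 0 0 -0.7 0 0 0 0; 0 0 -0.7 0 0 0 0; 0 0 -0.7 0 0 0 0; 0 0 -0.5 0 0 0 0; 0 0 0 0 0 0 0")

```text
clock: 18.15
tool_pos: [558.2, -293.0, 213.9]
tcp_rot: [-0.383, 0.924, -0.002, 0.002]
force: [-0.3, -1.3, -6.9]
grip_width: 0.258
grip_force: 20.0
```

```bash
python3 - <<'E'
from h import *
s=bot.state();print(s['grip_width'],s['tool_pos'])
balls(cam('wrist'))
plan([([611,-34,212],Rt(DB),8,0,0),([611,-34,158],Rt(DB),3,0,0)])
E
```

```text
0.2579254701519416 [ 558.17010494 -292.97127727  213.90608655]
[[611. -34. 212.]]
-0.552 0.362 0 -0.003 0.003 0 0; -0.552 0.362 0 -0.003 0.002 0 0; -0.552 0.363 0 -0.004 0.003 0 0; -0.551 0.362 0 -0.003 0.002 0 0; -0.552 0.362 0 -0.003 0.003 0 0; -0.552 0.362 0 -0.003 0.002 -0.001 0; -0.552 0.362 0 -0.004 0.003 0 0; -0.552 0.363 -0.001 -0.003 0.002 0 0
[[611. -34. 158.]]
0 0 0.36 0 0 0 0; 0 0 0.36 0 0 0 0; 0 0 0.36 0 0 0 0
```

Call:
play_rows(commands="-0.56 0.367 0 0 0 0 0; -0.56 0.367 0 0 0 0 0; -0.56 0.367 0 0 0 0 0; -0.56 0.367 0 0 0 0 0; -0.56 0.367 0 0 0 0 0; -0.56 0.367 0 0 0 0 0; -0.56 0.367 0 0 0 0 0; -0.56 0.367 0 0 0 0 0; 0 0 0.55 0 0 0 0; 0 0 0.55 0 0 0 0")

```text
clock: 19.45
tool_pos: [611.0, -29.9, 154.0]
tcp_rot: [-0.383, 0.924, 0.0, -0.001]
force: [-0.4, -0.5, -8.0]
grip_width: 0.258
grip_force: 20.0
```

Call:
play_rows(commands="0 0 0 0 0 0 0; 0 0 0 0 0 0 0; 0 0 0 0 0 0 50; 0 0 0 0 0 0 50; 0 0 0 0 0 0 50; 0 0 0 0 0 0 50; 0 0 -0.5 0 0 0 50; 0 0 -0.7 0 0 0 50; 0 0 -0.5 0 0 0 50; 0 0 0 0 0 0 50")

```text
clock: 20.7
tool_pos: [613.0, -30.3, 243.5]
tcp_rot: [-0.383, 0.924, -0.001, 0.002]
force: [-1.0, -0.2, -7.3]
grip_width: 0.501
grip_force: 0.0
```

```bash
python3 - <<'E'
from h import *
s=bot.state();print(s['clock'],s['tool_pos'])
c=cam('wrist');I=c['pixels'];balls(c)
t=cam('top');balls(t);port(t)
cv2.imwrite('pics/w5.png',np.hstack([cv2.resize(I[130:290,200:440],None,fx=1.667,fy=2),cv2.resize(t['pixels'][160:260,160:260],None,fx=3.2,fy=3.2)]))
# cup/pan from top, refined
W=pts(t)
w=W[165:245,165:245].reshape(-1,3);r=w[(w[:,2]>110)&(w[:,2]<126)];A=np.c_[2*r[:,:2],np.ones(len(r))]
print('cup bbox',r.min(0),r.max(0))
I=t['pixels'][165:245,165:245]
w=W[165:245,165:245];g=w[(w[...,2]>53)&(w[...,2]<60)];print('pan bbox',np.percentile(g,[1,99],axis=0))
sc=cam('scene');W2=pts(sc).reshape(-1,3);r=W2[(abs(W2[:,0]-578)<60)&(abs(W2[:,1]-289)<60)&(W2[:,2]>112)&(W2[:,2]<126)];print('scene cup',len(r),r.min(0),r.max(0))
E
```

```text
20.7 [612.99971949 -30.25249537 243.47795413]
n 6 extremes ang [ 8.03993508 15.22707953]
angle -7.0 6Traceback (most recent call last):
  File "<stdin>", line 9, in <module>
    return umr_minimum(a, axis, None, out, keepdims, initial, where)
ValueError: zero-size array to reduction operation minimum which has no identity
```

View pics/w5.png

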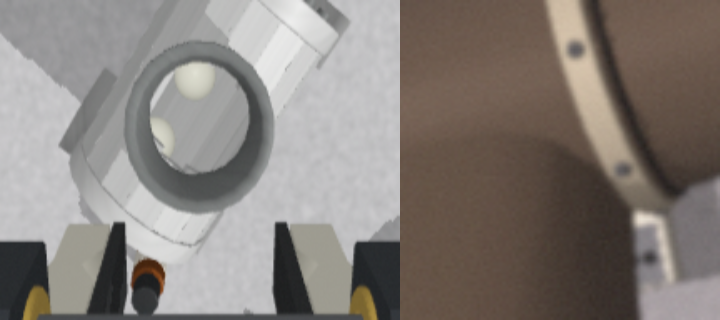

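Both balls show inside the drum, at crop (195,80) and (160,135). The cup has to be gripped from the side, so that it pours clear of the gripper. I'll identify the arm's kinematics from the recorded states to plan that pose.

```bash
cat > kin.py <<'E'
from h import *
from scipy.optimize import least_squares
import itertools
LO=np.array([-3.07,-1.43,-1.02,-3.03,-3.05,-3.03]);HI=np.array([3.07,2.12,1.25,1.67,0,3.03])
def rots(q,s=(1,1)):
    e=lambda a,t:R.from_euler(a,t)
    A=e('z',q[0]);B=A*e('y',q[1]);C=B*e('y',-q[2]);F=C*e('x',s[0]*q[3])*e('y',-q[4])*e('x',s[1]*q[5]);return A,B,C,F
def cols(q,s):
    A,B,C,F=[r.as_matrix() for r in rots(q,s)]
    return np.c_[A[:,0],[0,0,1],B[:,2],C[:,0],C[:,2],F[:,0]]
E
python3 - <<'E'
from kin import *
s=bot.state()
S=[([-1.0488,.3580,.01268,.00054,-1.22458,-.28808],[156.39,-656.92,227.39],[-.116787,.993157,-.0005,0]),
([-.19,.32,-.09,-.5,-1.38,-1.08],[508.2,-85.37,174.8],[-.074,.963,.259,-.02]),
([.6,.32,-.89,.8,-.84,-2.7],[505.56,-62.43,79.54],[-.07215,.94833,-.30805,.02385]),
([-.2,.2,-.39,0,-.97,-.58],[454.96,-291.08,149.62],[-.382,.9242,-.0005,-.0013]),
(s['q'],s['tool_pos'],s['tcp_rot'])]
print(s['q'])
for sg in itertools.product((1,-1),(1,-1)):
    Q=[(rots(q,sg)[3].inv()*R.from_quat(o)) for q,p,o in S]
    M=Q[0];print(sg,[round(np.rad2deg((M.inv()*x).magnitude()),1) for x in Q],M.as_matrix().round(2).tolist())
    A=np.vstack([cols(q,sg) for q,p,o in S]);b=np.concatenate([p for q,p,o in S])
    x,res,rk,sv=np.linalg.lstsq(A,b,rcond=None);print(x.round(0),np.abs(A@x-b).max().round(1),sv.round(2))
E
```

```text
[ 2.69192543e-01  2.47677225e-01 -1.12795816e-01  5.34549228e-05
 -1.21014200e+00 -1.05464113e+00]
(1, 1) [np.float64(0.0), np.float64(112.9), np.float64(156.5), np.float64(33.9), np.float64(87.9)] [[-0.0, 0.0, 1.0], [-0.84, 0.54, -0.0], [-0.54, -0.84, -0.0]]
[ 321.  108.   52.  313. -166. -333.] 192.7 [4.37 3.14 0.66 0.58 0.5  0.09]
(1, -1) [np.float64(0.0), np.float64(57.4), np.float64(91.2), np.float64(0.8), np.float64(0.1)] [[-0.0, 0.0, 1.0], [-1.0, -0.0, -0.0], [0.0, -1.0, 0.0]]
[ 321.  108.   52.  313. -166. -333.] 192.7 [4.37 3.14 0.66 0.58 0.5  0.09]
(-1, 1) [np.float64(0.0), np.float64(90.5), np.float64(83.2), np.float64(33.9), np.float64(87.8)] [[0.0, -0.0, 1.0], [-0.84, 0.54, 0.0], [-0.54, -0.84, 0.0]]
[110. -28. 684. 288.  42. 359.] 189.3 [4.37 3.14 0.66 0.58 0.5  0.09]
(-1, -1) [np.float64(0.0), np.float64(0.3), np.float64(0.5), np.float64(0.8), np.float64(0.0)] [[0.0, -0.0, 1.0], [-1.0, -0.0, 0.0], [0.0, -1.0, -0.0]]
[110. -28. 684. 288.  42. 359.] 189.3 [4.37 3.14 0.66 0.58 0.5  0.09]
```

```bash
cat >> kin.py <<'E'
def cols2(q,s=(-1,-1)):
    A,B,C,F=[r.as_matrix() for r in rots(q,s)]
    return np.c_[cols(q,s),A[:,1]]
E
python3 - <<'E'
from kin import *
s=bot.state()
S=[([-1.0488,.3580,.01268,.00054,-1.22458,-.28808],[156.39,-656.92,227.39]),
([-.19,.32,-.09,-.5,-1.38,-1.08],[508.2,-85.37,174.8]),
([.6,.32,-.89,.8,-.84,-2.7],[505.56,-62.43,79.54]),
([-.2,.2,-.39,0,-.97,-.58],[454.96,-291.08,149.62]),
(s['q'],s['tool_pos'])]
A=np.vstack([cols2(q) for q,p in S]);b=np.concatenate([p for q,p in S])
x,res,rk,sv=np.linalg.lstsq(A,b,rcond=None);print(x.round(1),(A@x-b).round(1),sv.round(2))
A3=np.vstack([np.c_[cols2(q),(rots(q,(-1,-1))[2]*R.from_euler('x',-q[3])).as_matrix()[:,1]] for q,p in S])
x,res,rk,sv=np.linalg.lstsq(A3,b,rcond=None);print(x.round(1),(A3@x-b).round(1),sv.round(2))
E
```

```text
[ 116.   -24.2  664.8  289.2   35.3  338.4 -176.4] [  6.3  19.9 -32.1  25.7 -34.7  56.1   6.2 -20.2  -4.2  11.4  16.6   7.7
 -22.7   9.7 -27.6] [4.37 3.14 2.24 0.66 0.58 0.5  0.09]
[  -9.5  186.   623.9  468.4   -4.1  381.4   -0.8 -191.3] [ 0.4 -1.4 -0.7 -1.9 -1.  -1.3  0.  -1.  -0.5  2.3  2.4  2.5 -0.9 -0.6
 -0. ] [4.37 3.17 3.06 0.79 0.65 0.56 0.23 0.09]
```

The model fits once the lateral offset is placed after joint 4 (residuals about 2 mm). Next I'll search for a side grip on the cup and a pour pose.

```bash
cat >> kin.py <<'E'
M6=R.from_matrix([[0,0,1],[-1,0,0],[0,-1,0]])
def c5(q):
    A,B,C,F=rots(q,(-1,-1));y=(C*R.from_euler('x',-q[3])).as_matrix()[:,1]
    return np.c_[[0,0,1],B.as_matrix()[:,2],C.as_matrix()[:,0],F.as_matrix()[:,0],y]
def fit(S):
    A=np.vstack([c5(q)*w for q,p,w in S]);b=np.concatenate([np.array(p)*w for q,p,w in S]);x=np.linalg.lstsq(A,b,rcond=None)[0];return x,A@x-b
try: X=np.load('X.npy')
except Exception: X=None
def fk(q): return c5(q)@X, rots(q,(-1,-1))[3]*M6
def ik(p,r,q0):
    def f(q):
        a,b=fk(q);return np.r_[(a-p)/100,(b.inv()*r).as_rotvec()]
    s=least_squares(f,np.clip(q0,LO+.01,HI-.01),bounds=(LO,HI));return s.x,np.abs(s.fun).max()
def Rh(az,beta,roll=0):
    a=np.deg2rad(az);b=np.deg2rad(beta);z=np.array([np.cos(a)*np.cos(b),np.sin(a)*np.cos(b),-np.sin(b)])
    x=np.array([0,0,1.]);x-=x@z*z;x/=np.linalg.norm(x)
    return R.from_matrix(np.c_[x,np.cross(z,x),z])*R.from_euler('z',roll,degrees=True)
def follow(q,ps,rs):
    m=9;bad=0
    for p,r in zip(ps,rs):
        q2,e=ik(p,r,q)
        if e>.02: return None,q,e
        bad=max(bad,np.abs(q2-q).max());q=q2;m=min(m,(q-LO).min(),(HI-q).min())
    return m,q,bad
E
python3 - <<'E'
from kin import *
import kin
s=bot.state()
S=[([-1.0488,.3580,.01268,.00054,-1.22458,-.28808],[156.39,-656.92,227.39],3),
([-.19,.32,-.09,-.5,-1.38,-1.08],[508.2,-85.37,174.8],1),
([.6,.32,-.89,.8,-.84,-2.7],[505.56,-62.43,79.54],1),
([-.2,.2,-.39,0,-.97,-.58],[454.96,-291.08,149.62],1),
(s['q'],s['tool_pos'],3)]
x,e=fit(S);print(x.round(1),e.round(1));np.save('X.npy',x);kin.X=x
rng=np.random.default_rng(0);q0=s['q'];G=np.array([578,289,98.])
for beta in (15,25):
  for az in (10,30,50,70,90):
    for fl in (0,180):
      r=Rh(az,beta,fl);p=G+19*r.as_matrix()[:,2];best=set()
      for k in range(14):
        q,er=ik(p,r,rng.uniform(LO,HI) if k else q0)
        if er<1e-3: best.add(tuple(q.round(1)))
      for q in best: print(beta,az,fl,[float(v) for v in q])
E
```

```text
[ 209.3  595.9  465.2  382.6 -191.8] [-0.6  1.2  0.1 -2.6  0.2 -0.9  2.9  0.8 -0.3  5.9  2.   2.3  0.3  0.2
 -0.5]
15 30 0 [-0.1, 0.7, -0.9, -2.5, -1.4, -1.5]
15 30 180 [-0.1, 0.7, -0.9, -2.5, -1.4, 1.6]
15 50 0 [-0.2, 0.6, -0.6, -2.0, -1.2, -1.9]
15 50 180 [-0.2, 0.6, -0.6, -2.0, -1.2, 1.2]
15 70 0 [-0.1, 0.6, -0.3, -1.6, -1.2, -2.2]
15 70 180 [-0.1, 0.6, -0.3, -1.6, -1.2, 1.0]
15 90 0 [-0.0, 0.7, -0.1, -1.4, -1.4, -2.3]
15 90 180 [-0.0, 0.7, -0.1, -1.4, -1.4, 0.8]
25 30 0 [-0.1, 0.5, -0.8, -2.4, -0.9, -1.7]
25 30 180 [-0.1, 0.5, -0.8, -2.4, -0.9, 1.4]
25 50 0 [-0.1, 0.5, -0.5, -1.9, -0.9, -2.2]
25 50 180 [-0.1, 0.5, -0.5, -1.9, -0.9, 1.0]
25 70 0 [-0.0, 0.5, -0.3, -1.5, -1.0, -2.4]
25 70 180 [-0.0, 0.5, -0.3, -1.5, -1.0, 0.7]
25 90 0 [0.0, 0.6, -0.1, -1.3, -1.3, -2.5]
25 90 180 [0.0, 0.6, -0.1, -1.3, -1.3, 0.7]
```

```bash
python3 - <<'E'
from kin import *
def low(q):
    p,r=fk(q);z=r.as_matrix()[:,2];w=p-X[3]*z;v=w-X[4]*c5(q)[:,4];return w.round(0),v.round(0)
q0=bot.state()['q'];G=np.array([578,289,98.]);P=np.array([611,-34,196.])
for beta in (20,):
  for az in (50,65,80):
    for fl in (0,180):
      r=Rh(az,beta,fl);z=r.as_matrix()[:,2];p=G+19*z
      q,e=ik(p,r,np.array([-.1,.5,-.5,-1.8,-1.,-2. if fl==0 else 1.1]))
      if e>1e-3: print('no',az,fl);continue
      print('pick',az,fl,q.round(2),low(q))
      for az2 in (50,65,80,95):
        for rho in (-140,140):
          N=24;ps=[];rs=[]
          for i in range(N+1):
            t=i/N;ra=Rh(az+(az2-az)*t,beta,fl);g=G+[0,0,132]+(P+[0,0,34]-G-[0,0,132])*t;ps.append(g+19*ra.as_matrix()[:,2]);rs.append(ra)
          for i in range(1,N+1):
            t=i/N;ra=Rh(az2,beta,fl+rho*t);ps.append(P+[0,0,34-34*min(1,2*t)]+19*ra.as_matrix()[:,2]);rs.append(ra)
          m,qe,b=follow(q,ps,rs);print('  pour',az2,rho,m if m is None else round(m,2),qe.round(2),round(b,2),low(qe) if m else '')
E
```

```text
pick 50 0 [-0.12  0.55 -0.57 -1.95 -1.01 -2.02] (array([358.,  27., 222.]), array([509., -62., 300.]))
  pour 50 -140 0.42 [-0.57  0.41 -0.25 -1.37 -1.26 -0.09] 0.51 (array([ 391., -296.,  320.]), array([ 510., -325.,  468.]))
  pour 50 140 None [-0.56  0.37 -0.24 -1.35 -1.26 -2.99] 0.03 
  pour 65 -140 0.41 [-0.52  0.51 -0.08 -1.23 -1.45 -0.11] 0.51 (array([ 467., -344.,  320.]), array([ 586., -339.,  471.]))
  pour 65 140 None [-0.52  0.47 -0.07 -1.23 -1.46 -3.01] 0.04 
  pour 80 -140 0.41 [-0.47  0.61  0.09 -1.12 -1.64 -0.12] 0.51 (array([ 552., -371.,  320.]), array([ 665., -335.,  471.]))
  pour 80 140 None [-0.47  0.58  0.1  -1.13 -1.66 -3.  ] 0.05 
  pour 95 -140 0.42 [-0.4   0.7   0.26 -1.03 -1.83 -0.11] 0.51 (array([ 641., -374.,  320.]), array([ 743., -311.,  470.]))
  pour 95 140 None [-0.4   0.67  0.27 -1.04 -1.85 -2.99] 0.05 
pick 50 180 [-0.12  0.55 -0.57 -1.95 -1.01  1.12] (array([358.,  27., 222.]), array([509., -62., 300.]))
  pour 50 -140 0.0 [-0.56  0.41 -0.25 -1.36 -1.25  3.03] 0.51 (array([ 394., -296.,  324.]), array([ 512., -322.,  473.]))
  pour 50 140 0.54 [-
[... 4022 characters left out ...]
-1.23 -1.45  3.03] 0.28 (array([ 467., -344.,  320.]), array([ 586., -339.,  471.]))
  pour 65 140 0.84 [-0.52  0.51 -0.08 -1.23 -1.45 -1.86] 0.28 (array([ 467., -344.,  320.]), array([ 586., -339.,  471.]))
  pour 80 -140 0.01 [-0.47  0.61  0.09 -1.12 -1.64  3.02] 0.28 (array([ 552., -371.,  320.]), array([ 665., -335.,  471.]))
  pour 80 140 0.85 [-0.47  0.61  0.09 -1.12 -1.64 -1.86] 0.28 (array([ 552., -371.,  320.]), array([ 665., -335.,  471.]))
  pour 95 -140 0.0 [-0.4   0.7   0.26 -1.03 -1.83  3.03] 0.28 (array([ 641., -374.,  321.]), array([ 743., -310.,  470.]))
  pour 95 140 0.85 [-0.4   0.7   0.26 -1.03 -1.83 -1.85] 0.28 (array([ 641., -374.,  320.]), array([ 743., -311.,  470.]))
```

A grip at azimuth 50°, pitched 20° down, rolled −140° to pour at azimuth about 80°, is feasible throughout. Next I'll plan the rows to hover before the cup.

```bash
cat >> kin.py <<'E'
def go(goals):
    """like plan, but prints rows per <=10 and checks joints with the model"""
    import io,contextlib
    s=bot.state();q=s['q'];p,r=s['tool_pos'],R.from_quat(s['tcp_rot'])
    for g,rt,n,op,off in goals:
        g=np.array(g,float);g0=p-off*r.as_matrix()[:,2];r0=r;rv=(r.inv()*rt).as_rotvec();ps=[];rs=[]
        for i in range(1,n+1):
            rn=r0*R.from_rotvec(rv*i/n);rs.append(rn);ps.append(g0+(g-g0)*i/n+off*rn.as_matrix()[:,2])
        m,q,b=follow(q,ps,rs);print('margin',m,'maxdq/row',round(b,2),'(limit .2)','q',q.round(2),'rot',np.rad2deg(np.linalg.norm(rv)).round(0))
        p,r=plan([(g,rt,n,op,off)],(p,r))
E
python3 - <<'E'
from kin import *
G=np.array([578,289,98.]);r=Rh(50,20,0);z=r.as_matrix()[:,2]
go([(G-130*z+[0,0,120],r,26,100,19)])
E
```

```text
margin 0.37744158145935947 maxdq/row 0.08 (limit .2) q [-0.2   0.01 -0.58 -1.53 -0.98 -2.65] rot 176.0
!! [-0.062  0.209 -0.003 -0.97   0.042  1.385]
!! [-0.044  0.215  0.009 -0.969  0.043  1.385]
!! [-0.026  0.216  0.022 -0.97   0.042  1.385]
!! [-0.007  0.216  0.035 -0.97   0.043  1.386]
!! [ 0.011  0.213  0.048 -0.97   0.042  1.385]
!! [ 0.028  0.208  0.06  -0.97   0.043  1.385]
!! [ 0.046  0.199  0.072 -0.969  0.042  1.385]
!! [ 0.062  0.188  0.084 -0.97   0.043  1.385]
!! [ 0.076  0.176  0.095 -0.97   0.042  1.385]
!! [ 0.09   0.161  0.105 -0.97   0.042  1.386]
!! [ 0.102  0.145  0.114 -0.969  0.043  1.385]
!! [ 0.112  0.125  0.121 -0.97   0.042  1.385]
!! [ 0.121  0.106  0.128 -0.97   0.043  1.385]
!! [ 0.127  0.086  0.133 -0.97   0.042  1.385]
!! [ 0.131  0.063  0.136 -0.969  0.043  1.385]
!! [ 0.133  0.041  0.139 -0.97   0.042  1.386]
!! [ 0.134  0.019  0.139 -0.97   0.043  1.385]
!! [ 0.131 -0.003  0.139 -0.97   0.042  1.385]
!! [ 0.127 -0.026  0.136 -0.969  0.043  1.385]
!! [ 0.121 -0.046  0.133 -0.97   0.042  1.385]
!! [ 0.112 -0.067  0.127 -0.97   0.043  1.385]
!! [ 0.102
[... 625 characters left out ...]
.161 0.105 -0.97 0.042 1.386 100; 0.102 0.145 0.114 -0.969 0.043 1.385 100; 0.112 0.125 0.121 -0.97 0.042 1.385 100; 0.121 0.106 0.128 -0.97 0.043 1.385 100; 0.127 0.086 0.133 -0.97 0.042 1.385 100; 0.131 0.063 0.136 -0.969 0.043 1.385 100; 0.133 0.041 0.139 -0.97 0.042 1.386 100; 0.134 0.019 0.139 -0.97 0.043 1.385 100; 0.131 -0.003 0.139 -0.97 0.042 1.385 100; 0.127 -0.026 0.136 -0.969 0.043 1.385 100; 0.121 -0.046 0.133 -0.97 0.042 1.385 100; 0.112 -0.067 0.127 -0.97 0.043 1.385 100; 0.102 -0.085 0.121 -0.97 0.042 1.385 100; 0.09 -0.103 0.113 -0.97 0.042 1.386 100; 0.076 -0.118 0.103 -0.969 0.043 1.385 100; 0.062 -0.132 0.094 -0.97 0.042 1.385 100; 0.045 -0.143 0.083 -0.97 0.043 1.385 100
```

```bash
cat >> kin.py <<'E'
def jgo(qt,n,op):
    q0=bot.state()['q'];P=[fk(q0+(qt-q0)*i/n) for i in range(n+1)];out=[];r=P[0][1];p=P[0][0]
    for i in range(1,n+1):
        row=np.r_[r.inv().apply(P[i][0]-p)/50,np.rad2deg((r.inv()*P[i][1]).as_rotvec())/4].round(2)
        if abs(row).max()>1: print('!!',i,row)
        out.append(' '.join(f'{x:g}' for x in row+0.)+f' {op}');p=p+r.apply(row[:3]*50);r=r*R.from_rotvec(np.deg2rad(row[3:]*4))
    for i in range(0,n,10): print('; '.join(out[i:i+10]))
    print('tcp path',[P[i][0].round(0).tolist() for i in range(0,n+1,5)],'wrist z',[round(float((P[i][0]-X[3]*P[i][1].as_matrix()[:,2])[2])) for i in range(0,n+1,5)])
E
python3 - <<'E'
from kin import *
G=np.array([578,289,98.]);r=Rh(50,20,0);z=r.as_matrix()[:,2]
q,e=ik(G-111*z+[0,0,120],r,np.array([-.2,0,-.58,-1.53,-.98,-2.65]));print(q.round(2),e)
jgo(q,30,100)
E
```

```text
[-0.2   0.01 -0.58 -1.53 -0.98 -2.65] 1.174555563920876e-11
!! 1 [ 0.11  0.28  0.22 -0.6  -0.33  1.25]
!! 2 [ 0.13  0.27  0.21 -0.6  -0.3   1.26]
!! 3 [ 0.13  0.25  0.2  -0.62 -0.28  1.27]
!! 4 [ 0.15  0.25  0.19 -0.62 -0.25  1.28]
!! 5 [ 0.15  0.22  0.18 -0.62 -0.24  1.29]
!! 6 [ 0.15  0.22  0.17 -0.63 -0.2   1.3 ]
!! 7 [ 0.16  0.2   0.17 -0.64 -0.19  1.3 ]
!! 8 [ 0.17  0.19  0.15 -0.64 -0.16  1.31]
!! 9 [ 0.16  0.18  0.15 -0.65 -0.14  1.32]
!! 10 [ 0.17  0.17  0.14 -0.64 -0.12  1.32]
!! 11 [ 0.16  0.16  0.13 -0.66 -0.09  1.32]
!! 12 [ 0.17  0.15  0.13 -0.65 -0.07  1.33]
!! 13 [ 0.16  0.14  0.11 -0.66 -0.05  1.34]
!! 14 [ 0.17  0.13  0.11 -0.66 -0.02  1.34]
!! 15 [ 0.16  0.13  0.11 -0.66  0.    1.34]
!! 16 [ 0.16  0.13  0.09 -0.66  0.03  1.34]
!! 17 [ 0.15  0.12  0.09 -0.66  0.05  1.35]
!! 18 [ 0.16  0.11  0.08 -0.66  0.07  1.34]
!! 19 [ 0.15  0.12  0.08 -0.66  0.1   1.35]
!! 20 [ 0.15  0.11  0.07 -0.66  0.13  1.35]
!! 21 [ 0.15  0.11  0.06 -0.65  0.16  1.35]
!! 22 [ 0.15  0.11  0.06 -0.65  0.18  1.35]
!! 23 [ 0.16  0.11  0.05 -0.65  0.21  1.35]
!! 24 [ 0.15  0.11  0.05 -0.64  0.24 
[... 859 characters left out ...]
0.09 -0.66 0.05 1.35 100; 0.16 0.11 0.08 -0.66 0.07 1.34 100; 0.15 0.12 0.08 -0.66 0.1 1.35 100; 0.15 0.11 0.07 -0.66 0.13 1.35 100
0.15 0.11 0.06 -0.65 0.16 1.35 100; 0.15 0.11 0.06 -0.65 0.18 1.35 100; 0.16 0.11 0.05 -0.65 0.21 1.35 100; 0.15 0.11 0.05 -0.64 0.24 1.35 100; 0.15 0.11 0.05 -0.63 0.26 1.35 100; 0.16 0.11 0.04 -0.62 0.3 1.35 100; 0.17 0.12 0.04 -0.61 0.33 1.34 100; 0.16 0.11 0.03 -0.6 0.35 1.35 100; 0.18 0.12 0.03 -0.59 0.39 1.34 100; 0.17 0.11 0.02 -0.57 0.41 1.34 100
tcp path [[612.0, -30.0, 240.0], [547.0, 7.0, 195.0], [498.0, 57.0, 172.0], [471.0, 112.0, 170.0], [466.0, 161.0, 187.0], [481.0, 196.0, 217.0], [511.0, 209.0, 256.0]] wrist z [623, 567, 515, 469, 432, 404, 387]
```

```bash
python3 - <<'E'
from kin import *
import kin
G=np.array([578,289,98.]);r=Rh(50,20,0);z=r.as_matrix()[:,2]
q,e=ik(G-111*z+[0,0,120],r,np.array([-.2,0,-.58,-1.53,-.98,-2.65]))
s=bot.state();qu,e=ik(fk(s['q'])[0]+[0,0,90],fk(s['q'])[1],s['q']);print(e)
class B:
    def state(self): return {'q':qu}
kin.bot=B();jgo(q,41,100)
E
```

```text
2.9169841116671e-12
!! 27 [ 0.08  0.05  0.07 -0.49  0.06  1.01]
!! 28 [ 0.09  0.06  0.07 -0.49  0.07  1.01]
!! 29 [ 0.08  0.05  0.07 -0.49  0.09  1.01]
!! 30 [ 0.08  0.05  0.06 -0.49  0.09  1.01]
!! 31 [ 0.08  0.06  0.05 -0.49  0.11  1.01]
!! 32 [ 0.07  0.05  0.06 -0.48  0.12  1.02]
!! 33 [ 0.08  0.06  0.04 -0.49  0.14  1.02]
!! 34 [ 0.07  0.06  0.05 -0.48  0.14  1.03]
!! 35 [ 0.07  0.06  0.03 -0.48  0.16  1.02]
!! 36 [ 0.07  0.06  0.04 -0.47  0.18  1.03]
!! 37 [ 0.07  0.06  0.03 -0.47  0.18  1.03]
!! 38 [ 0.07  0.07  0.03 -0.47  0.21  1.03]
!! 39 [ 0.07  0.07  0.02 -0.46  0.21  1.03]
!! 40 [ 0.07  0.07  0.02 -0.46  0.23  1.03]
!! 41 [ 0.07  0.08  0.02 -0.45  0.25  1.04]
0.05 0.2 0.22 -0.46 -0.25 0.82 100; 0.05 0.19 0.21 -0.46 -0.24 0.83 100; 0.06 0.19 0.21 -0.47 -0.23 0.84 100; 0.07 0.18 0.2 -0.48 -0.22 0.85 100; 0.08 0.18 0.19 -0.47 -0.2 0.86 100; 0.09 0.16 0.19 -0.48 -0.19 0.87 100; 0.09 0.16 0.19 -0.48 -0.17 0.88 100; 0.09 0.16 0.18 -0.49 -0.16 0.89 100; 0.1 0.14 0.17 -0.49 -0.15 0.9 100; 0.1 0.14 0.17 -0.48 -0.14 0.9 100
0.11 0.13 0.16 -0.49 -0.13 0.92 100; 0.11 0.13 0.16 -0.5 -
[... 608 characters left out ...]
100; 0.08 0.05 0.06 -0.49 0.09 1.01 100
0.08 0.06 0.05 -0.49 0.11 1.01 100; 0.07 0.05 0.06 -0.48 0.12 1.02 100; 0.08 0.06 0.04 -0.49 0.14 1.02 100; 0.07 0.06 0.05 -0.48 0.14 1.03 100; 0.07 0.06 0.03 -0.48 0.16 1.02 100; 0.07 0.06 0.04 -0.47 0.18 1.03 100; 0.07 0.06 0.03 -0.47 0.18 1.03 100; 0.07 0.07 0.03 -0.47 0.21 1.03 100; 0.07 0.07 0.02 -0.46 0.21 1.03 100; 0.07 0.07 0.02 -0.46 0.23 1.03 100
0.07 0.08 0.02 -0.45 0.25 1.04 100
tcp path [[612.0, -30.0, 330.0], [569.0, 0.0, 281.0], [532.0, 37.0, 246.0], [503.0, 78.0, 224.0], [483.0, 119.0, 215.0], [475.0, 156.0, 215.0], [477.0, 185.0, 223.0], [489.0, 204.0, 237.0], [507.0, 210.0, 253.0]] wrist z [713, 658, 605, 555, 510, 470, 437, 410, 390]
```

Call:
play_rows(commands="0 0 -0.6 0 0 0 60; 0 0 -0.6 0 0 0 60; 0 0 -0.6 0 0 0 60; 0 0 0 0 0 0 60")

```text
clock: 21.3
tool_pos: [612.5, -30.3, 331.9]
tcp_rot: [-0.383, 0.924, -0.001, 0.001]
force: [-0.6, -1.1, -8.8]
grip_width: 0.604
grip_force: 0.0
```

Path stays above z 215. I'll play it, rounding values slightly over 1 to 1.

Call:
play_rows(commands="0.05 0.2 0.22 -0.46 -0.25 0.82 100; 0.05 0.19 0.21 -0.46 -0.24 0.83 100; 0.06 0.19 0.21 -0.47 -0.23 0.84 100; 0.07 0.18 0.2 -0.48 -0.22 0.85 100; 0.08 0.18 0.19 -0.47 -0.2 0.86 100; 0.09 0.16 0.19 -0.48 -0.19 0.87 100; 0.09 0.16 0.19 -0.48 -0.17 0.88 100; 0.09 0.16 0.18 -0.49 -0.16 0.89 100; 0.1 0.14 0.17 -0.49 -0.15 0.9 100; 0.1 0.14 0.17 -0.48 -0.14 0.9 100")

```text
clock: 22.55
tool_pos: [531.0, 37.4, 244.0]
tcp_rot: [-0.086, 0.98, 0.179, -0.003]
force: [-0.7, -0.5, -6.5]
grip_width: 1.001
grip_force: 0.0
```

Call:
play_rows(commands="0.11 0.13 0.16 -0.49 -0.13 0.92 100; 0.11 0.13 0.16 -0.5 -0.11 0.92 100; 0.11 0.12 0.15 -0.49 -0.1 0.93 100; 0.11 0.11 0.14 -0.49 -0.09 0.93 100; 0.11 0.1 0.14 -0.5 -0.08 0.94 100; 0.11 0.1 0.13 -0.49 -0.07 0.95 100; 0.11 0.09 0.13 -0.5 -0.06 0.96 100; 0.11 0.09 0.12 -0.49 -0.04 0.96 100; 0.1 0.08 0.12 -0.5 -0.04 0.97 100; 0.11 0.08 0.11 -0.49 -0.02 0.97 100")

```text
clock: 23.8
tool_pos: [482.3, 119.0, 212.9]
tcp_rot: [0.24, 0.91, 0.335, -0.051]
force: [-0.4, -0.4, -7.2]
grip_width: 1.003
grip_force: 0.0
```

Call:
play_rows(commands="0.1 0.07 0.1 -0.5 -0.01 0.98 100; 0.11 0.06 0.1 -0.49 0 0.98 100; 0.1 0.07 0.1 -0.5 0.02 0.99 100; 0.09 0.06 0.09 -0.49 0.02 0.99 100; 0.1 0.06 0.08 -0.49 0.03 1 100; 0.09 0.06 0.08 -0.5 0.05 0.99 100; 0.08 0.05 0.07 -0.49 0.06 1 100; 0.09 0.06 0.07 -0.49 0.07 1 100; 0.08 0.05 0.07 -0.49 0.09 1 100; 0.08 0.05 0.06 -0.49 0.09 1 100")

```text
clock: 25.05
tool_pos: [476.1, 184.7, 221.5]
tcp_rot: [0.533, 0.704, 0.451, -0.133]
force: [0.1, 0.0, -6.6]
grip_width: 1.003
grip_force: 0.0
```

Call:
play_rows(commands="0.08 0.06 0.05 -0.49 0.11 1 100; 0.07 0.05 0.06 -0.48 0.12 1 100; 0.08 0.06 0.04 -0.49 0.14 1 100; 0.07 0.06 0.05 -0.48 0.14 1 100; 0.07 0.06 0.03 -0.48 0.16 1 100; 0.07 0.06 0.04 -0.47 0.18 1 100; 0.07 0.06 0.03 -0.47 0.18 1 100; 0.07 0.07 0.03 -0.47 0.21 1 100; 0.07 0.07 0.02 -0.46 0.21 1 100; 0.07 0.07 0.02 -0.46 0.23 1 100")

```text
clock: 26.3
tool_pos: [506.0, 209.5, 252.7]
tcp_rot: [0.726, 0.388, 0.519, -0.229]
force: [-0.9, -1.2, -7.1]
grip_width: 0.997
grip_force: 0.0
```

```bash
python3 - <<'E'
from kin import *
s=bot.state();print(s['clock'],s['tool_pos'],s['q'].round(2),R.from_quat(s['tcp_rot']).as_matrix()[:,2].round(2),'model err',(fk(s['q'])[0]-s['tool_pos']).round(1))
for n in ('wrist','top','scene'):
    c=cam(n);W=pts(c).reshape(-1,3)
    with np.errstate(invalid='ignore'):
        m=(abs(W[:,0]-578)<60)&(abs(W[:,1]-289)<60)
        r=W[m&(W[:,2]>110)&(W[:,2]<124)];print(n,'cup rim',len(r), np.percentile(r,[1,99],axis=0).round(1).tolist() if len(r) else '')
        b=W[m&(W[:,2]>64)&(W[:,2]<110)];
        # cone fit: distance from axis = 25+9*h/62
        if len(b)>30:
            f=lambda x:np.hypot(b[:,0]-x[0],b[:,1]-x[1])-(25+9*(b[:,2]-56)/62)
            o=least_squares(f,[578,289],loss='soft_l1',f_scale=2);print('cone',o.x.round(1),len(b),np.median(abs(o.fun)).round(2))
            a=W[m&(W[:,2]>112)&(W[:,2]<123)]
        pn=W[(np.hypot(W[:,0]-578,W[:,1]-289)<80)&(W[:,2]>53)&(W[:,2]<61)];print('pan bb',len(pn),np.percentile(pn,[1,99],axis=0).round(0).tolist() if len(pn) else '')
cv2.imwrite('pics/w6.png',load('wrist')['pixels'])
E
```

```text
26.3 [506.04191949 209.45253974 252.73068159] [-0.18  0.02 -0.56 -1.49 -0.98 -2.61] [ 0.58  0.74 -0.36] model err [3.9 3.1 2.3]
wrist cup rim 664 [[543.3, 257.1, 110.2], [608.0, 316.2, 118.3]]
cone [573.5 281.6] 1791 0.79
pan bb 2979 [[514.0, 238.0, 53.0], [602.0, 353.0, 60.0]]
top cup rim 161 [[546.6, 252.2, 110.1], [610.1, 317.9, 122.4]]
cone [577.4 281.4] 400 2.41
pan bb 1040 [[519.0, 240.0, 53.0], [633.0, 354.0, 61.0]]
scene cup rim 233 [[544.7, 252.7, 110.1], [612.1, 316.9, 118.5]]
cone [578.8 284.6] 767 1.36
pan bb 1006 [[526.0, 241.0, 53.0], [634.0, 354.0, 60.0]]
```

View pics/w6.png

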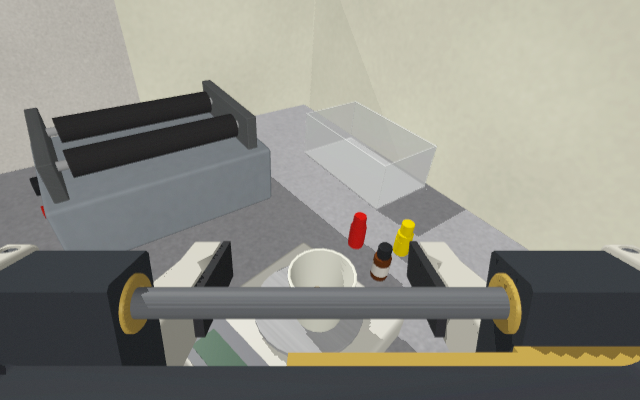

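The wrist view shows the cup at (322,280), between the open fingers and ahead of them. The vials stand well behind, and the red and yellow ones are further off. Cup axis ≈ (577.5, 285), pan centre ≈ (576, 297).

```bash
python3 - <<'E'
from kin import *
G=np.array([577.5,285,98.]);r=Rh(50,20,0);z=r.as_matrix()[:,2]
go([(G-115*z,r,7,100,19),(G,r,6,100,19)])
E
```

```text
margin 0.35761509214687714 maxdq/row 0.08 (limit .2) q [-0.31  0.39 -0.66 -1.73 -1.08 -2.11] rot 6.0
[[508. 202. 137.]]
-0.312 -0.005 0.161 -0.069 0.031 0.187 100; -0.313 -0.003 0.16 -0.07 0.031 0.186 100; -0.313 0.001 0.159 -0.069 0.031 0.187 100; -0.314 0.005 0.159 -0.069 0.031 0.187 100; -0.313 0.008 0.158 -0.069 0.031 0.187 100; -0.314 0.011 0.158 -0.07 0.031 0.186 100; -0.315 0.014 0.157 -0.069 0.031 0.187 100
margin 0.3691691116869201 maxdq/row 0.04 (limit .2) q [-0.13  0.54 -0.57 -1.94 -1.01 -2.02] rot 0.0
[[578. 285.  98.]]
0 0 0.383 0 0 0 100; 0 0 0.384 0 0 0 100; 0 0 0.383 0 0 0 100; 0 0 0.383 0 0 0 100; 0 0 0.383 0 0 0 100; 0 0 0.384 0 0 0 100
```

Call:
play_rows(commands="-0.313 -0.005 0.16 -0.07 0.031 0.187 100; -0.313 -0.003 0.16 -0.07 0.031 0.187 100; -0.313 0 0.16 -0.07 0.031 0.187 100; -0.313 0.005 0.16 -0.07 0.031 0.187 100; -0.313 0.008 0.158 -0.07 0.031 0.187 100; -0.313 0.011 0.158 -0.07 0.031 0.187 100; -0.313 0.014 0.157 -0.07 0.031 0.187 100; 0 0 0 0 0 0 100; 0 0 0 0 0 0 100")

```text
clock: 27.58
tool_pos: [520.4, 216.2, 132.2]
tcp_rot: [0.742, 0.347, 0.52, -0.242]
force: [-0.6, -0.9, -6.8]
grip_width: 1.0
grip_force: 0.0
```

```bash
python3 - <<'E'
from kin import *
s=bot.state();T=R.from_quat(s['tcp_rot']).as_matrix();print(s['tool_pos'],T.round(3).tolist())
c=cam('wrist');I=c['pixels'];W=pts(c).reshape(-1,3)
with np.errstate(invalid='ignore'):
    b=W[(abs(W[:,0]-578)<50)&(abs(W[:,1]-287)<50)&(W[:,2]>90)&(W[:,2]<116)]
    l=(b-np.array([577.5,285,98]))@np.array([np.sin(np.deg2rad(50)),-np.cos(np.deg2rad(50)),0])
    for h in (95,105,113):
        k=abs(b[:,2]-h)<3;print(h,k.sum(),'lateral',l[k].min().round(1),l[k].max().round(1))
G=np.array([577.5,285,98.]);r=Rh(50,20,0)
go([(G,r,6,100,19)])
E
```

```text
[520.41747247 216.22192596 132.20995666] [[0.218, 0.767, 0.604], [0.262, -0.642, 0.72], [0.94, 0.002, -0.341]]
95 867 lateral -30.9 28.6
105 1018 lateral -32.2 30.3
113 1142 lateral -33.3 31.7
margin 0.37110388957831764 maxdq/row 0.04 (limit .2) q [-0.13  0.54 -0.57 -1.94 -1.01 -2.02] rot 0.0
[[578. 285.  98.]]
-0.007 -0.002 0.382 -0.001 -0.004 0.007 100; -0.008 -0.001 0.383 0 -0.004 0.007 100; -0.007 -0.002 0.382 -0.001 -0.003 0.007 100; -0.007 -0.002 0.383 0 -0.004 0.007 100; -0.007 -0.002 0.382 -0.001 -0.004 0.007 100; -0.007 -0.002 0.383 0 -0.004 0.007 100
```

Call:
play_rows(commands="-0.007 -0.005 0.383 0 0 0 100; -0.007 -0.005 0.383 0 0 0 100; -0.007 -0.005 0.383 0 0 0 100; -0.007 -0.005 0.383 0 0 0 100; -0.007 -0.005 0.383 0 0 0 100; -0.007 -0.005 0.383 0 0 0 100; 0 0 0 0 0 0 100; 0 0 0 0 0 0 0; 0 0 0 0 0 0 0; 0 0 0 0 0 0 0", newtons=30)

```text
clock: 28.88
tool_pos: [588.5, 299.1, 91.4]
tcp_rot: [0.742, 0.346, 0.521, -0.242]
force: [-0.7, -1.4, -6.5]
grip_width: 0.743
grip_force: 29.6
```

Call:
play_rows(commands="0 0 0 0 0 0 0; 0 0 0 0 0 0 0; 0 0 0 0 0 0 0")

```text
clock: 29.25
tool_pos: [588.6, 299.3, 91.5]
tcp_rot: [0.741, 0.347, 0.521, -0.242]
force: [-1.9, -4.1, -2.7]
grip_width: 0.743
grip_force: 29.5
```

```bash
python3 - <<'E'
from kin import *
s=bot.state();print(s['tool_pos'],s['force'])
T=R.from_quat(s['tcp_rot']);g=s['tool_pos']-19*T.as_matrix()[:,2]
print('grasp',g)
P=np.array([611,-34,235.])
def a(d):return np.array([np.cos(np.deg2rad(d)),np.sin(np.deg2rad(d)),0])
go([(g+[0,0,137],Rh(50,20),5,0,19),([600,130,235],Rh(65,20),9,0,19),(P,Rh(80,20),9,0,19),(P,Rh(80,20,-64),16,0,19)])
E
```

```text
[588.60948847 299.31694418  91.5053315 ] [-1.90945095 -4.14511156 -2.72691023]
grasp [577.117947   285.63283307  97.96207817]
margin 0.45674647339177965 maxdq/row 0.11 (limit .2) q [-0.01  0.18 -0.48 -1.71 -0.82 -2.55] rot 0.0
[[577. 286. 235.]]
0.515 0.001 -0.186 0.001 -0.007 0.006 0; 0.515 0.001 -0.187 0.001 -0.006 0.006 0; 0.515 0.001 -0.186 0.001 -0.007 0.005 0; 0.515 0 -0.187 0.001 -0.007 0.006 0; 0.515 0 -0.188 0.001 -0.006 0.006 0
margin 0.4064389444230816 maxdq/row 0.05 (limit .2) q [-0.29  0.34 -0.24 -1.35 -1.26 -2.62] rot 15.0
[[600. 130. 235.]]
-0.079 0.251 -0.218 0.392 0 -0.142 0; -0.082 0.244 -0.226 0.391 0 -0.143 0; -0.085 0.237 -0.232 0.392 0 -0.142 0; -0.087 0.23 -0.239 0.391 0 -0.143 0; -0.089 0.222 -0.245 0.392 0 -0.142 0; -0.091 0.214 -0.252 0.391 0 -0.143 0; -0.094 0.207 -0.258 0.392 0 -0.142 0; -0.096 0.198 -0.263 0.392 0 -0.143 0; -0.098 0.191 -0.269 0.391 0 -0.142 0
margin 0.40584889156753867 maxdq/row 0.05 (limit .2) q [-0.47  0.55  0.11 -1.13 -1.67 -2.62] rot 15.0
[[611. -34. 235.]]
-0.109 0.166 -0.301 0.392 0 -0.143 0; -0.112 0.156 -0.305 0.391 0 -0.142 0; -0.112 0.147 -0.31 0.392 0 -0.143 0; -0.115 0.137 -0.314 0.391 0 -0.142 0; -0.115 0.128 -0.319 0.392 0 -0.143 0; -0.117 0.117 -0.321 0.391 0 -0.142 0; -0.119 0.108 -0.325 0.392 0 -0.143 0; -0.119 0.097 -0.328 0.392 0 -0.142 0; -0.12 0.087 -0.331 0.391 0 -0.143 0
margin 0.47668609398344364 maxdq/row 0.07 (limit .2) q [-0.47  0.55  0.11 -1.13 -1.67 -1.51] rot 64.0
[[611. -34. 235.]]
0 0 0 0 0 -1 0; 0 0 0 0 0 -1 0; 0 0 0 0 0 -1 0; 0 0 0 0 0 -1 0; 0 0 0 0 0 -1 0; 0 0 0 0 0 -1 0; 0 0 0 0 0 -1 0; 0 0 0 0 0 -1 0; 0 0 0 0 0 -1 0; 0 0 0 0 0 -1 0; 0 0 0 0 0 -1 0; 0 0 0 0 0 -1 0; 0 0 0 0 0 -1 0; 0 0 0 0 0 -1 0; 0 0 0 0 0 -1 0; 0 0 0 0 0 -1 0
```

The cup is gripped (65 mm). I'll lift it and carry it over the drum.

Call:
play_rows(commands="0.2 0 -0.07 0 0 0 0; 0.5 0 -0.18 0 0 0 0; 0.515 0 -0.187 0 0 0 0; 0.515 0 -0.187 0 0 0 0; 0.515 0 -0.187 0 0 0 0; 0.33 0 -0.12 0 0 0 0; 0 0 0 0 0 0 0")

```text
clock: 30.12
tool_pos: [587.9, 300.1, 230.1]
tcp_rot: [0.741, 0.348, 0.522, -0.242]
force: [-0.3, 0.4, -9.2]
grip_width: 0.747
grip_force: 29.8
```

```bash
python3 - <<'E'
from kin import *
s=bot.state();T=R.from_quat(s['tcp_rot']);print(s['grip_width'],s['force'],'grasp',s['tool_pos']-19*T.as_matrix()[:,2])
sc=cam('scene');cv2.imwrite('pics/s7.png',sc['pixels'][60:300,240:560])
P=np.array([628.5,-29,236.])
go([([605,130,236],Rh(65,20),10,0,19),(P,Rh(80,20),10,0,19)])
E
```

```text
0.7469312924129372 [-0.33950189  0.36939204 -9.22345317] grasp [576.39291654 286.42899183 236.5772352 ]
margin 0.39959947430027176 maxdq/row 0.05 (limit .2) q [-0.29  0.35 -0.23 -1.35 -1.26 -2.63] rot 15.0
[[605. 130. 236.]]
-0.068 0.236 -0.191 0.352 -0.002 -0.123 0; -0.07 0.23 -0.197 0.352 -0.002 -0.123 0; -0.072 0.225 -0.203 0.353 -0.002 -0.123 0; -0.074 0.219 -0.208 0.352 -0.003 -0.123 0; -0.076 0.213 -0.214 0.352 -0.002 -0.123 0; -0.078 0.207 -0.22 0.352 -0.002 -0.123 0; -0.08 0.202 -0.224 0.352 -0.002 -0.123 0; -0.082 0.195 -0.23 0.353 -0.002 -0.123 0; -0.083 0.188 -0.234 0.352 -0.003 -0.123 0; -0.085 0.182 -0.24 0.352 -0.002 -0.123 0
margin 0.38552944018522517 maxdq/row 0.04 (limit .2) q [-0.45  0.57  0.14 -1.14 -1.66 -2.64] rot 15.0
[[628. -29. 236.]]
-0.092 0.168 -0.252 0.352 0 -0.128 0; -0.093 0.16 -0.257 0.353 0 -0.129 0; -0.095 0.154 -0.26 0.352 0 -0.128 0; -0.096 0.146 -0.265 0.353 0 -0.128 0; -0.098 0.138 -0.268 0.352 0 -0.128 0; -0.099 0.131 -0.272 0.352 0 -0.129 0; -0.1 0.124 -0.275 0.353 0 -0.128 0; -0.102 0.115 -0.278 0.352 0 -0.128 0; -0.102 0.108 -0.282 0.352 0 -0.128 0; -0.103 0.101 -0.284 0.353 0 -0.129 0
```

View pics/s7.png

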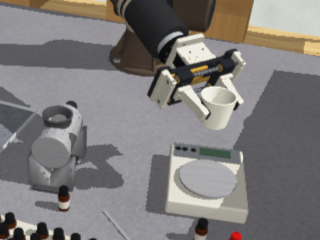

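The picture shows the cup held upright at (219,107), clear of the empty pan at (208,180). I'll carry on to the port.

Call:
play_rows(commands="-0.068 0.236 -0.191 0.352 0 -0.123 0; -0.07 0.23 -0.197 0.352 0 -0.123 0; -0.072 0.225 -0.203 0.352 0 -0.123 0; -0.074 0.219 -0.208 0.352 0 -0.123 0; -0.076 0.213 -0.214 0.352 0 -0.123 0; -0.078 0.207 -0.22 0.352 0 -0.123 0; -0.08 0.202 -0.224 0.352 0 -0.123 0; -0.082 0.195 -0.23 0.352 0 -0.123 0; -0.083 0.188 -0.234 0.352 0 -0.123 0; -0.085 0.182 -0.24 0.352 0 -0.123 0")

```text
clock: 31.42
tool_pos: [612.6, 145.2, 226.7]
tcp_rot: [0.691, 0.439, 0.483, -0.31]
force: [0.3, 0.4, -9.5]
grip_width: 0.743
grip_force: 29.8
```

Call:
play_rows(commands="-0.092 0.168 -0.252 0.352 0 -0.128 0; -0.093 0.16 -0.257 0.352 0 -0.128 0; -0.095 0.154 -0.26 0.352 0 -0.128 0; -0.096 0.146 -0.265 0.352 0 -0.128 0; -0.098 0.138 -0.268 0.352 0 -0.128 0; -0.099 0.131 -0.272 0.352 0 -0.128 0; -0.1 0.124 -0.275 0.352 0 -0.128 0; -0.102 0.115 -0.278 0.352 0 -0.128 0; -0.102 0.108 -0.282 0.352 0 -0.128 0; -0.103 0.101 -0.284 0.352 0 -0.128 0")

```text
clock: 32.67
tool_pos: [631.6, -12.3, 226.3]
tcp_rot: [0.628, 0.525, 0.439, -0.371]
force: [0.0, -0.9, -9.4]
grip_width: 0.743
grip_force: 29.8
```

Call:
play_rows(commands="0 0 0 0 0 0 0; 0 0 0 0 0 -0.5 0; 0 0 0 0 0 -1 0; 0 0 0 0 0 -1 0; 0 0 0 0 0 -1 0; 0 0 0 0 0 -1 0; 0 0 0 0 0 -1 0; 0 0 0 0 0 -1 0; 0 0 0 0 0 -1 0; 0 0 0 0 0 -1 0")

```text
clock: 33.92
tool_pos: [631.6, -11.1, 228.1]
tcp_rot: [0.445, 0.687, 0.529, -0.224]
force: [-1.4, -1.6, -9.4]
grip_width: 0.747
grip_force: 29.8
```

Call:
play_rows(commands="0 0 0 0 0 -1 0; 0 0 0 0 0 -1 0; 0 0 0 0 0 -1 0; 0 0 0 0 0 -1 0; 0 0 0 0 0 -1 0; 0 0 0 0 0 -1 0; 0 0 0 0 0 -1 0; 0 0 0 0 0 -1 0; 0 0 0 0 0 -0.5 0; 0 0 0 0 0 0 0")

```text
clock: 35.17
tool_pos: [631.8, -11.5, 228.2]
tcp_rot: [0.226, 0.787, 0.571, -0.06]
force: [-0.8, -2.0, -8.9]
grip_width: 0.744
grip_force: 29.7
```

```bash
python3 - <<'E'
from kin import *
s=bot.state();T=R.from_quat(s['tcp_rot']);r=Rh(80,20)
print(s['grip_width'],s['q'].round(2),'grasp',s['tool_pos']-19*T.as_matrix()[:,2],'rho',np.rad2deg((r.inv()*T).as_rotvec()).round(1))
go([([628.5,-29,199],Rh(80,20,-68),5,0,19)])
w=cam('wrist');sc=cam('scene');cv2.imwrite('pics/s8.png',np.hstack([cv2.resize(sc['pixels'][80:260,200:400],None,fx=1.9,fy=1.9),cv2.resize(w['pixels'],(400,342))]))
E
```

```text
0.7437167291245367 [-0.45  0.56  0.13 -1.14 -1.66 -1.46] grasp [628.69403753 -29.06451368 234.67607381] rho [ -0.1   0.1 -67.9]
margin 1.1141629220436204 maxdq/row 0.02 (limit .2) q [-0.45  0.61  0.12 -1.13 -1.64 -1.4 ] rot 0.0
[[628. -29. 199.]]
-0.05 -0.125 0.049 0.006 -0.001 -0.005 0; -0.049 -0.125 0.048 0.006 -0.001 -0.005 0; -0.05 -0.124 0.049 0.006 0 -0.006 0; -0.05 -0.125 0.049 0.006 -0.001 -0.005 0; -0.049 -0.125 0.049 0.006 -0.001 -0.005 0
```

View pics/s8.png

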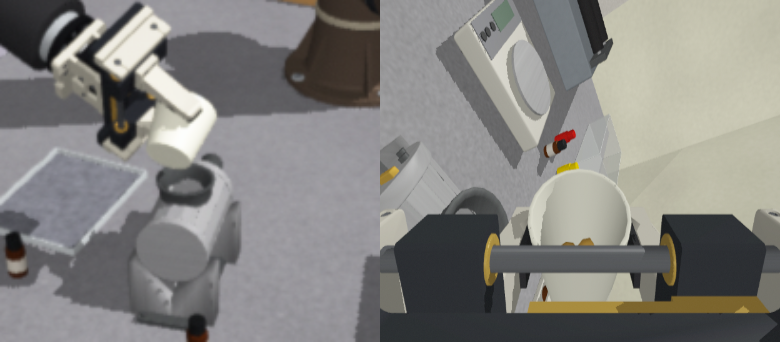

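The cup is tipped 64° over the neck, at (180,130), with the lumps still inside. I'll lower it, then tip on slowly.

Call:
play_rows(commands="-0.05 -0.125 0.049 0 0 0 0; -0.05 -0.125 0.049 0 0 0 0; -0.05 -0.125 0.049 0 0 0 0; -0.05 -0.125 0.049 0 0 0 0; -0.05 -0.125 0.049 0 0 0 0; 0 0 0 0 0 0 0; 0 0 0 0 0 -0.7 0; 0 0 0 0 0 -0.7 0; 0 0 0 0 0 -0.7 0; 0 0 0 0 0 -0.7 0")

```text
clock: 36.52
tool_pos: [632.0, -11.8, 192.8]
tcp_rot: [0.148, 0.805, 0.574, -0.003]
force: [-0.0, -0.0, -9.3]
grip_width: 0.747
grip_force: 29.7
```

Call:
play_rows(commands="0 0 0 0 0 -0.7 0; 0 0 0 0 0 -0.7 0; 0 0 0 0 0 -0.7 0; 0 0 0 0 0 -0.7 0; 0 0 0 0 0 -0.7 0; 0 0 0 0 0 -0.7 0; 0 0 0 0 0 -0.7 0; 0 0 0 0 0 -0.7 0; 0 0 0 0 0 -0.7 0; 0 0 0 0 0 -0.7 0")

```text
clock: 37.78
tool_pos: [631.4, -11.6, 192.8]
tcp_rot: [-0.051, 0.817, 0.558, 0.135]
force: [-1.2, -0.2, -8.6]
grip_width: 0.742
grip_force: 30.1
```

Call:
play_rows(commands="0 0 0 0 0 -0.7 0; 0 0 0 0 0 -0.7 0; 0 0 0 0 0 -0.7 0; 0 0 0 0 0 -0.7 0; 0 0 0 0 0 -0.7 0; 0 0 0 0 0 -0.7 0; 0 0 0 0 0 -0.7 0; 0 0 0 0 0 0 0; 0 0 0 0 0 0 0; 0 0 0 0 0 0 0")

```text
clock: 39.02
tool_pos: [631.7, -11.6, 192.8]
tcp_rot: [-0.189, 0.796, 0.527, 0.228]
force: [-2.7, -0.5, -6.6]
grip_width: 0.749
grip_force: 32.7
```

```bash
python3 - <<'E'
from kin import *
s=bot.state();T=R.from_quat(s['tcp_rot']);r=Rh(80,20)
print(s['grip_width'],s['force'],'grasp',s['tool_pos']-19*T.as_matrix()[:,2],'rho',np.rad2deg((r.inv()*T).as_rotvec()).round(1))
w=cam('wrist');sc=cam('scene');cv2.imwrite('pics/s9.png',np.hstack([cv2.resize(sc['pixels'][80:260,200:400],None,fx=1.9,fy=1.9),cv2.resize(w['pixels'],(400,342))]))
def amber(c):
    h=cv2.cvtColor(c['pixels'],cv2.COLOR_BGR2HSV);m=cv2.inRange(h,(8,90,60),(22,255,255));n,l,st,ce=cv2.connectedComponentsWithStats(m);return [(st[i,4],ce[i].round(0).tolist()) for i in range(1,n) if st[i,4]>5]
print('scene',amber(sc));print('wrist',amber(w))
E
```

```text
0.7489934816563593 [-2.71059705 -0.50613186 -6.62476607] grasp [628.61235029 -29.23103253 199.30199329] rho [-1.000e-01  0.000e+00 -1.267e+02]
scene [(np.int32(490), [9.0, 29.0]), (np.int32(34), [93.0, 2.0]), (np.int32(6393), [257.0, 41.0]), (np.int32(2358), [548.0, 11.0]), (np.int32(4567), [522.0, 94.0]), (np.int32(14), [286.0, 114.0]), (np.int32(204), [259.0, 145.0]), (np.int32(7), [277.0, 132.0]), (np.int32(30), [361.0, 227.0]), (np.int32(33), [305.0, 258.0]), (np.int32(13), [304.0, 269.0]), (np.int32(22), [218.0, 276.0]), (np.int32(19), [234.0, 282.0]), (np.int32(35), [252.0, 286.0]), (np.int32(58), [222.0, 298.0]), (np.int32(10), [443.0, 291.0]), (np.int32(19), [202.0, 297.0]), (np.int32(23), [241.0, 296.0]), (np.int32(15), [283.0, 297.0]), (np.int32(21), [259.0, 303.0]), (np.int32(24), [298.0, 302.0]), (np.int32(11), [438.0, 304.0]), (np.int32(27), [278.0, 306.0]), (np.int32(9), [316.0, 308.0]), (np.int32(24), [336.0, 312.0]), (np.int32(21), [250.0, 313.0]), (np.int32(24), [267.0, 318.0]), (np.int32(6), [274.0, 314.0]), (np.int32(31), [284.0, 324.0]), (np.int32(9), [310.0, 319.0]), (np.int32(31), [329.0, 324.0]), (np.int32(30), [304.0, 330.0]), (np.int32(6), [270.0, 330.0]), (np.int32(7), [304.0, 341.0])]
wrist [(np.int32(703), [257.0, 15.0]), (np.int32(62), [278.0, 126.0]), (np.int32(49), [295.0, 136.0]), (np.int32(811), [175.0, 303.0]), (np.int32(812), [464.0, 304.0]), (np.int32(5938), [445.0, 357.0])]
```

View pics/s9.png

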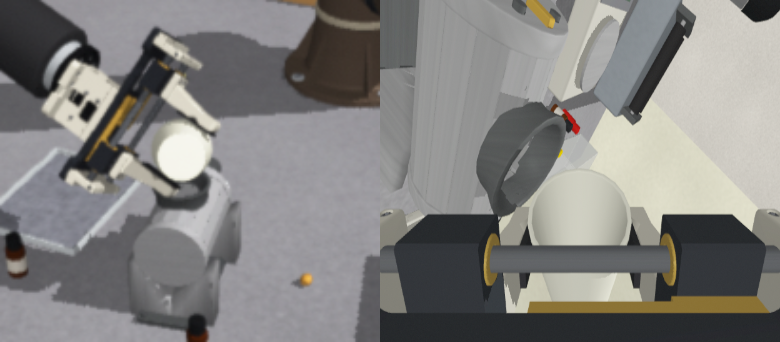

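One lump missed and lies on the bench at scene (361,227). The rest look poured, and the cup touches the neck lightly. I'll raise it a little, tip further over the port, and check for stragglers.

```bash
python3 - <<'E'
from kin import *
go([([624,-30,212],Rh(80,20,-127),3,0,19),([615,-32,214],Rh(80,20,-158),8,0,19)])
c=load('scene');W=pts(c)
print(ray(c,361,227,8),W[227,361])
h=cv2.cvtColor(c['pixels'],cv2.COLOR_BGR2HSV)
E
```

```text
margin 1.128091146822507 maxdq/row 0.01 (limit .2) q [-0.45  0.59  0.12 -1.13 -1.65 -0.38] rot 0.0
[[624. -30. 212.]]
-0.022 0.079 -0.039 0.006 0.008 -0.024 0; -0.022 0.078 -0.039 0.007 0.007 -0.025 0; -0.022 0.079 -0.039 0.006 0.008 -0.024 0
margin 1.1254013734712192 maxdq/row 0.07 (limit .2) q [-0.46  0.58  0.11 -1.13 -1.65  0.16] rot 31.0
[[615. -32. 214.]]
0.016 0.014 -0.01 0 0 -0.969 0; 0.015 0.015 -0.01 0 0 -0.968 0; 0.014 0.016 -0.01 0 0 -0.969 0; 0.013 0.017 -0.01 0 0 -0.969 0; 0.011 0.018 -0.01 0 0 -0.969 0; 0.011 0.019 -0.01 0 0 -0.968 0; 0.009 0.019 -0.01 0 0 -0.969 0; 0.008 0.02 -0.01 0 0 -0.969 0
[562.05996473 102.54007026   8.        ] [566.11421469 103.66761061  11.50019187]
```

Call:
play_rows(commands="-0.022 0.079 -0.039 0 0 0 0; -0.022 0.079 -0.039 0 0 0 0; 0.012 0.018 -0.01 0 0 -0.97 0; 0.012 0.018 -0.01 0 0 -0.97 0; 0.012 0.018 -0.01 0 0 -0.97 0; 0.012 0.018 -0.01 0 0 -0.97 0; 0.012 0.018 -0.01 0 0 -0.97 0; 0.012 0.018 -0.01 0 0 -0.97 0; 0.012 0.018 -0.01 0 0 -0.97 0; 0.012 0.018 -0.01 0 0 -0.97 0")

```text
clock: 40.38
tool_pos: [619.9, -14.3, 203.5]
tcp_rot: [-0.396, 0.717, 0.446, 0.361]
force: [-0.1, -1.3, -7.9]
grip_width: 0.745
grip_force: 29.6
```

Call:
play_rows(commands="0 0 0 0 0 0 0; 0 0 0 0 0 0 0; 0 0 -0.1 0 0 0 0; 0 0 0.1 0 0 0 0; 0 0 0 0 0 0 0; 0 0 0 0 0 0 0")

```text
clock: 41.12
tool_pos: [619.8, -14.0, 203.2]
tcp_rot: [-0.395, 0.717, 0.447, 0.361]
force: [0.0, -1.3, -8.4]
grip_width: 0.744
grip_force: 29.6
```

```bash
python3 - <<'E'
from kin import *
s=bot.state();T=R.from_quat(s['tcp_rot']);r=Rh(80,20)
print(s['clock'],s['grip_width'],s['force'],'grasp',s['tool_pos']-19*T.as_matrix()[:,2],'rho',np.rad2deg((r.inv()*T).as_rotvec()).round(1))
w=cam('wrist');sc=cam('scene')
for c,n in ((sc,'scene'),(w,'wrist')):
    h=cv2.cvtColor(c['pixels'],cv2.COLOR_BGR2HSV);print(n,[h[227,361]] if n=='scene' else '')
h=cv2.cvtColor(sc['pixels'],cv2.COLOR_BGR2HSV);m=cv2.inRange(h,(8,150,120),(22,255,255));m[:100]=0
n,l,st,ce=cv2.connectedComponentsWithStats(m);print([(int(st[i,4]),ce[i].round(0).tolist()) for i in range(1,n) if st[i,4]>12])
# back upright at travel height
go([([628,-29,236],Rh(80,20,-158),4,0,19),([628,-29,236],Rh(80,20,0),40,0,19)][:1])
E
```

```text
41.125 0.743850049908541 [ 0.04682329 -1.31965835 -8.39456255] grasp [616.63924894 -31.56753906 209.62769578] rho [  -0.2   -0.  -157.7]
scene [array([ 19, 176, 230], dtype=uint8)]
wrist 
[(102, [266.0, 128.0]), (20, [361.0, 227.0])]
margin 1.1108518889537184 maxdq/row 0.01 (limit .2) q [-0.45  0.57  0.14 -1.14 -1.66  0.11] rot 0.0
[[628. -29. 236.]]
-0.142 0 -0.023 0 0.007 -0.016 0; -0.142 0 -0.023 0 0.006 -0.015 0; -0.142 0 -0.023 0.001 0.007 -0.016 0; -0.142 0 -0.024 0 0.007 -0.015 0
```

Call:
play_rows(commands="-0.142 0 -0.023 0 0 0 0; -0.142 0 -0.023 0 0 0 0; -0.142 0 -0.023 0 0 0 0; -0.142 0 -0.023 0 0 0 0; 0 0 0 0 0 0 0")

```text
clock: 41.85
tool_pos: [631.5, -11.4, 230.3]
tcp_rot: [-0.396, 0.717, 0.446, 0.361]
force: [-0.1, -1.0, -8.5]
grip_width: 0.746
grip_force: 29.6
```

```bash
python3 - <<'E'
from kin import *
go([([605,130,238],Rh(65,20,-79),20,0,19),([575.5,294,238],Rh(50,20,0),20,0,19)])
w=cam('wrist');W=pts(w).reshape(-1,3)
E
```

```text
margin 0.7958803702358472 maxdq/row 0.08 (limit .2) q [-0.29  0.34 -0.22 -1.35 -1.26 -1.26] rot 85.0
!! [-0.034  0.064  0.143  0.092 -0.168  1.044]
!! [-0.028  0.068  0.143  0.093 -0.169  1.044]
!! [-0.021  0.069  0.142  0.092 -0.168  1.044]
!! [-0.014  0.072  0.143  0.093 -0.169  1.045]
!! [-0.007  0.073  0.141  0.092 -0.168  1.044]
!! [ 1.000e-03  7.400e-02  1.420e-01  9.300e-02 -1.680e-01  1.044e+00]
!! [ 0.008  0.074  0.141  0.092 -0.169  1.044]
!! [ 0.014  0.073  0.14   0.093 -0.168  1.044]
!! [ 0.023  0.073  0.139  0.092 -0.169  1.044]
!! [ 0.029  0.072  0.138  0.092 -0.168  1.044]
!! [ 0.036  0.07   0.138  0.093 -0.168  1.045]
!! [ 0.043  0.067  0.137  0.092 -0.169  1.044]
!! [ 0.05   0.065  0.135  0.093 -0.168  1.044]
!! [ 0.056  0.062  0.135  0.092 -0.169  1.044]
!! [ 0.062  0.057  0.133  0.093 -0.168  1.044]
!! [ 0.068  0.054  0.132  0.092 -0.168  1.044]
!! [ 0.073  0.049  0.131  0.093 -0.169  1.044]
!! [ 0.079  0.044  0.13   0.092 -0.168  1.044]
!! [ 0.083  0.038  0.128  0.092 -0.169  1.045]
!! [ 0.087  0.033  0.127  0.093 -0.168  1.044]
[[605. 130. 238.]]
-0.034 0.064 0.1
[... 1971 characters left out ...]
 0.003 0.125 -0.149 -0.123 1.046 0; 0.107 -0.005 0.125 -0.148 -0.123 1.046 0; 0.107 -0.015 0.123 -0.149 -0.122 1.046 0; 0.106 -0.024 0.123 -0.149 -0.123 1.047 0; 0.105 -0.033 0.121 -0.149 -0.123 1.046 0; 0.103 -0.043 0.12 -0.149 -0.123 1.046 0; 0.1 -0.051 0.118 -0.149 -0.122 1.046 0; 0.097 -0.06 0.117 -0.149 -0.123 1.046 0; 0.092 -0.069 0.115 -0.149 -0.123 1.047 0; 0.089 -0.076 0.114 -0.149 -0.123 1.046 0; 0.083 -0.084 0.112 -0.148 -0.122 1.046 0; 0.077 -0.092 0.11 -0.149 -0.123 1.046 0; 0.071 -0.098 0.109 -0.149 -0.123 1.047 0; 0.064 -0.104 0.106 -0.149 -0.122 1.046 0; 0.057 -0.111 0.106 -0.149 -0.123 1.046 0; 0.05 -0.115 0.103 -0.149 -0.123 1.046 0; 0.041 -0.121 0.102 -0.149 -0.123 1.046 0
```

Call:
play_rows(commands="-0.034 0.064 0.143 0.092 -0.168 1 0; -0.028 0.068 0.143 0.092 -0.168 1 0; -0.021 0.069 0.142 0.092 -0.168 1 0; -0.014 0.072 0.143 0.092 -0.168 1 0; -0.007 0.073 0.141 0.092 -0.168 1 0; 0 0.074 0.142 0.092 -0.168 1 0; 0.008 0.074 0.141 0.092 -0.168 1 0; 0.014 0.073 0.14 0.092 -0.168 1 0; 0.023 0.073 0.139 0.092 -0.168 1 0; 0.029 0.072 0.138 0.092 -0.168 1 0")

```text
clock: 43.15
tool_pos: [621.3, 67.9, 230.3]
tcp_rot: [-0.087, 0.801, 0.543, 0.238]
force: [-0.8, -0.7, -7.4]
grip_width: 0.744
grip_force: 29.6
```

Call:
play_rows(commands="0.036 0.07 0.138 0.092 -0.168 1 0; 0.043 0.067 0.137 0.092 -0.168 1 0; 0.05 0.065 0.135 0.092 -0.168 1 0; 0.056 0.062 0.135 0.092 -0.168 1 0; 0.062 0.057 0.133 0.092 -0.168 1 0; 0.068 0.054 0.132 0.092 -0.168 1 0; 0.073 0.049 0.131 0.092 -0.168 1 0; 0.079 0.044 0.13 0.092 -0.168 1 0; 0.083 0.038 0.128 0.092 -0.168 1 0; 0.087 0.033 0.127 0.092 -0.168 1 0")

```text
clock: 44.4
tool_pos: [610.5, 146.1, 228.9]
tcp_rot: [0.231, 0.784, 0.57, 0.087]
force: [-0.7, -0.2, -8.4]
grip_width: 0.752
grip_force: 29.7
```

```bash
python3 - <<'E'
from kin import *
print(bot.state()['tool_pos'])
go([([575.5,294,238],Rh(50,20,0),23,0,19)])
E
```

```text
[610.53401506 146.14292901 228.85727119]
margin 0.4704683713490012 maxdq/row 0.07 (limit .2) q [ 0.01  0.17 -0.48 -1.71 -0.8  -2.56] rot 88.0
[[576. 294. 238.]]
0.084 0.034 0.111 -0.124 -0.115 0.944 0; 0.086 0.027 0.111 -0.124 -0.115 0.944 0; 0.089 0.02 0.111 -0.123 -0.114 0.945 0; 0.091 0.013 0.11 -0.124 -0.115 0.944 0; 0.091 0.007 0.109 -0.124 -0.115 0.944 0; 0.093 -0.002 0.108 -0.124 -0.114 0.944 0; 0.093 -0.008 0.107 -0.124 -0.115 0.945 0; 0.093 -0.016 0.107 -0.124 -0.115 0.944 0; 0.092 -0.023 0.106 -0.124 -0.115 0.944 0; 0.091 -0.03 0.104 -0.123 -0.115 0.944 0; 0.09 -0.037 0.104 -0.124 -0.114 0.945 0; 0.087 -0.044 0.102 -0.124 -0.115 0.944 0; 0.085 -0.051 0.101 -0.124 -0.115 0.944 0; 0.082 -0.058 0.1 -0.124 -0.114 0.944 0; 0.078 -0.064 0.099 -0.124 -0.115 0.945 0; 0.075 -0.07 0.098 -0.123 -0.115 0.944 0; 0.07 -0.075 0.096 -0.124 -0.115 0.944 0; 0.066 -0.082 0.095 -0.124 -0.114 0.944 0; 0.061 -0.086 0.094 -0.124 -0.115 0.945 0; 0.055 -0.092 0.093 -0.124 -0.115 0.944 0; 0.05 -0.095 0.091 -0.124 -0.115 0.944 0; 0.044 -0.1 0.09 -0.123 -0.115 0.944 0; 0.038 -0.104 0.088 -0.124 -0.114 0.944 0
```

Call:
play_rows(commands="0.084 0.034 0.111 -0.124 -0.115 0.944 0; 0.086 0.027 0.111 -0.124 -0.115 0.944 0; 0.089 0.02 0.111 -0.124 -0.115 0.944 0; 0.091 0.013 0.11 -0.124 -0.115 0.944 0; 0.091 0.007 0.109 -0.124 -0.115 0.944 0; 0.093 -0.002 0.108 -0.124 -0.115 0.944 0; 0.093 -0.008 0.107 -0.124 -0.115 0.944 0; 0.093 -0.016 0.107 -0.124 -0.115 0.944 0; 0.092 -0.023 0.106 -0.124 -0.115 0.944 0; 0.091 -0.03 0.104 -0.124 -0.115 0.944 0")

```text
clock: 45.65
tool_pos: [600.4, 216.7, 230.8]
tcp_rot: [0.49, 0.638, 0.591, -0.062]
force: [-0.7, -1.5, -8.4]
grip_width: 0.744
grip_force: 29.8
```

Call:
play_rows(commands="0.09 -0.037 0.104 -0.124 -0.115 0.944 0; 0.087 -0.044 0.102 -0.124 -0.115 0.944 0; 0.085 -0.051 0.101 -0.124 -0.115 0.944 0; 0.082 -0.058 0.1 -0.124 -0.115 0.944 0; 0.078 -0.064 0.099 -0.124 -0.115 0.944 0; 0.075 -0.07 0.098 -0.124 -0.115 0.944 0; 0.07 -0.075 0.096 -0.124 -0.115 0.944 0; 0.066 -0.082 0.095 -0.124 -0.115 0.944 0; 0.061 -0.086 0.094 -0.124 -0.115 0.944 0; 0.055 -0.092 0.093 -0.124 -0.115 0.944 0")

```text
clock: 46.9
tool_pos: [590.0, 286.6, 231.3]
tcp_rot: [0.695, 0.422, 0.546, -0.203]
force: [-0.9, -1.3, -8.0]
grip_width: 0.747
grip_force: 29.8
```

Call:
play_rows(commands="0.05 -0.095 0.091 -0.124 -0.115 0.944 0; 0.044 -0.1 0.09 -0.124 -0.115 0.944 0; 0.038 -0.104 0.088 -0.124 -0.115 0.944 0; 0 0 0 0 0 0 0; 0 0 0 0 0 0 0")

```text
clock: 47.52
tool_pos: [586.9, 307.3, 231.5]
tcp_rot: [0.741, 0.348, 0.521, -0.241]
force: [-0.9, -1.9, -8.1]
grip_width: 0.747
grip_force: 29.8
```

```bash
python3 - <<'E'
from kin import *
s=bot.state();T=R.from_quat(s['tcp_rot']);r=Rh(50,20);print('grasp',s['tool_pos']-19*T.as_matrix()[:,2],np.rad2deg((r.inv()*T).as_rotvec()).round(1))
sc=cam('scene');W=pts(sc).reshape(-1,3)
with np.errstate(invalid='ignore'): b=W[(np.hypot(W[:,0]-575,W[:,1]-294)<45)&(W[:,2]>165)]
lo=b[:,2].min();print('cup lowest',lo,'n',len(b))
f=lambda x:np.hypot(b[:,0]-x[0]-x[3]*(b[:,2]-220),b[:,1]-x[1]-x[4]*(b[:,2]-220))-(25+9*(b[:,2]-x[2])/62)
o=least_squares(f,[575,294,196,0,0],loss='soft_l1',f_scale=2);print('cup x y foot tilt',o.x.round(3),np.median(abs(o.fun)))
cv2.imwrite('pics/s10.png',np.hstack([cv2.resize(sc['pixels'][60:200,380:520],None,fx=2.5,fy=2.5),cv2.resize(cam('wrist')['pixels'],(440,350))]))
go([([575.5,294,99],r,8,0,19)])
E
```

```text
grasp [575.42756276 293.64815918 237.96230983] [ 0.   0.  -0.3]
cup lowest 194.16303464123496 n 1335
cup x y foot tilt [ 5.77125e+02  2.93612e+02  2.02870e+02 -4.00000e-03 -2.30000e-02] 1.1222018016283144
margin 0.44141358219151605 maxdq/row 0.08 (limit .2) q [-0.11  0.54 -0.58 -1.96 -1.01 -2.01] rot 0.0
[[576. 294.  99.]]
-0.326 -0.003 0.119 0 -0.002 0.007 0; -0.327 -0.002 0.119 0.001 -0.001 0.007 0; -0.326 -0.002 0.12 0 -0.002 0.006 0; -0.326 -0.002 0.119 0.001 -0.001 0.007 0; -0.327 -0.002 0.119 0 -0.002 0.007 0; -0.326 -0.002 0.12 0.001 -0.002 0.007 0; -0.326 -0.001 0.119 0 -0.001 0.007 0; -0.326 -0.002 0.12 0 -0.002 0.007 0
```

View pics/s10.png

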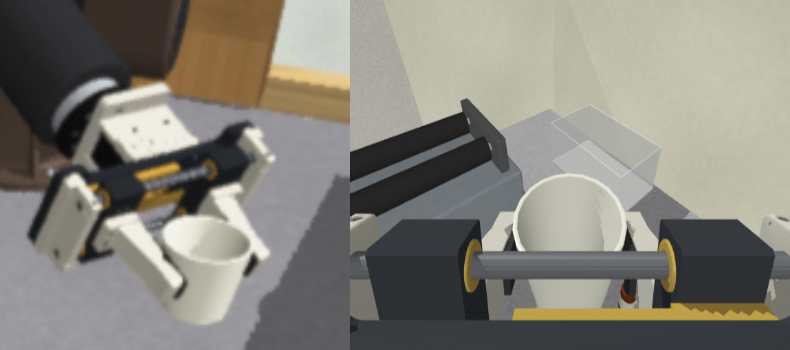

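The cup is empty and upright at (205,260), ready to be set down on the pan.

Call:
play_rows(commands="-0.326 -0.002 0.119 0 0 0.007 0; -0.326 -0.002 0.119 0 0 0.007 0; -0.326 -0.002 0.119 0 0 0.007 0; -0.326 -0.002 0.119 0 0 0.007 0; -0.326 -0.002 0.119 0 0 0.007 0; -0.326 -0.002 0.119 0 0 0.007 0; -0.25 0 0.09 0 0 0.007 0; -0.2 0 0.073 0 0 0.007 0; -0.1 0 0.036 0 0 0 0; 0 0 0 0 0 0 0")

```text
clock: 48.88
tool_pos: [587.1, 307.6, 97.8]
tcp_rot: [0.743, 0.345, 0.52, -0.243]
force: [0.0, -0.8, -8.2]
grip_width: 0.749
grip_force: 29.8
```

Call:
play_rows(commands="-0.056 0 0.02 0 0 0 0; -0.05 0 0.018 0 0 0 0; 0 0 0 0 0 0 0; 0 0 0 0 0 0 0")

```text
clock: 49.38
tool_pos: [586.9, 307.9, 92.9]
tcp_rot: [0.742, 0.346, 0.52, -0.243]
force: [-0.1, -1.1, -8.1]
grip_width: 0.745
grip_force: 29.8
```

Call:
play_rows(commands="-0.02 0 0.007 0 0 0 0; -0.015 0 0.005 0 0 0 0; 0 0 0 0 0 0 0; 0 0 0 0 0 0 0")

```text
clock: 49.88
tool_pos: [587.0, 308.0, 91.4]
tcp_rot: [0.742, 0.346, 0.521, -0.243]
force: [-3.3, -1.7, -2.6]
grip_width: 0.746
grip_force: 29.4
```

Contact with the pan. I'll release and withdraw along the tool.

Call:
play_rows(commands="0 0 0 0 0 0 100; 0 0 0 0 0 0 100; 0 0 0 0 0 0 100; 0 0 0 0 0 0 100; 0 0 -0.3 0 0 0 100; 0 0 -0.5 0 0 0 100; 0 0 -0.5 0 0 0 100; 0 0 -0.5 0 0 0 100; 0 0 -0.5 0 0 0 100; 0 0 -0.3 0 0 0 100")

```text
clock: 51.12
tool_pos: [507.4, 213.2, 135.8]
tcp_rot: [0.742, 0.346, 0.52, -0.242]
force: [-0.2, -0.3, -6.6]
grip_width: 1.0
grip_force: 0.0
```

```bash
python3 - <<'E'
from kin import *
s=bot.state();print(s['clock'],s['tool_pos'],s['grip_width'])
for n in ('wrist','scene','top'):
    c=cam(n);W=pts(c).reshape(-1,3)
    with np.errstate(invalid='ignore'): r=W[(abs(W[:,0]-576)<50)&(abs(W[:,1]-293)<50)&(W[:,2]>108)&(W[:,2]<125)]
    print(n,'rim',len(r),np.percentile(r,[1,99],axis=0).round(1).tolist() if len(r) else '')
    h=cv2.cvtColor(c['pixels'],cv2.COLOR_BGR2HSV);m=cv2.inRange(h,(10,130,120),(25,255,255));k,l,st,ce=cv2.connectedComponentsWithStats(m);P=pts(c)
    for i in range(1,k):
        if 4<st[i,4]<900:
            p=np.nanmedian(P[l==i],0)
            if 480<p[0]<700 and -150<p[1]<240 and p[2]<160: print('amber',st[i,4],ce[i].round(0),p.round(1))
    if n=='top': port(c)
# target: tool down over lump
L=np.array([563,103,0]);d=np.array([-1,0,0.])
for az in (-180,-135,135,90,45,0):
    a=np.deg2rad(az);r=Rt(np.array([np.cos(a),np.sin(a),0]));
    q,e=ik(np.array([563,103,150.]),r,np.array([.4,.2,-.3,0,-1.1,-1.]));print(az,q.round(2),round(e,4))
E
```

```text
51.125 [507.36168672 213.19806498 135.77593166] 0.9995076275355548
wrist rim 2052 [[540.4, 259.8, 108.1], [605.2, 324.6, 117.8]]
scene rim 286 [[542.9, 261.0, 108.1], [609.9, 326.0, 118.4]]
amber 26 [361. 227.] [564.6 102.6  10.9]
top rim 182 [[544.5, 261.4, 108.7], [608.4, 327.3, 122.3]]
amber 12 [331. 179.] [639.7 -30.5  72.8]
amber 10 [328. 183.] [629.6 -23.8  72.5]
amber 9 [330. 191.] [609.4 -27.2  72.8]
amber 12 [282. 212.] [558.9 102.2  14.2]
n 287 extremes ang [-27.67837413  31.29971722]
angle 2.0 164
-180 [ 0.52  0.25 -0.32 -0.   -0.99 -2.09] 0.0
-135 [ 0.52  0.25 -0.32 -0.   -0.99 -1.31] 0.0
135 [ 0.52  0.25 -0.32 -0.   -0.99 -2.88] 0.0
90 [ 0.3   0.26 -0.22 -0.34 -1.03 -3.03] 0.3037
45 [ 0.52  0.25 -0.32  0.   -0.99  1.83] 0.0
0 [ 0.52  0.25 -0.32 -0.   -0.99  1.05] 0.0
```

The cup stands at (576,293) on the pan. The top view shows at least three lumps inside the drum and one on the bench at (560,102). I'll fetch that one.

```bash
python3 - <<'E'
from kin import *
import kin
s=bot.state();p,r0=fk(s['q']);qu,e=ik(p+[0,0,110],r0,s['q']);print(e,qu.round(2))
T=r0.as_matrix();print('raise rows x6:',(T.T@[0,0,110]/50/6).round(3))
q,e=ik(np.array([560.5,102,190.]),Rt(np.array([-1,0,0.])),np.array([.5,.2,-.3,0,-1,-2.1]));print(e,q.round(2))
class B:
    def state(self): return {'q':qu}
kin.bot=B();jgo(q,25,50)
E
```

```text
1.1368683772161603e-15 [-0.19  0.03 -0.59 -1.56 -0.97 -2.62]
raise rows x6: [ 0.345  0.    -0.125]
2.2070878458180232e-12 [ 0.52  0.21 -0.28 -0.   -1.08 -2.09]
!! 1 [-0.28 -0.25 -0.02  0.79 -0.55 -1.01]
!! 2 [-0.25 -0.24 -0.02  0.79 -0.54 -1.03]
!! 3 [-0.25 -0.23 -0.02  0.8  -0.51 -1.03]
!! 4 [-0.23 -0.21 -0.02  0.79 -0.49 -1.05]
!! 5 [-0.22 -0.19 -0.03  0.79 -0.47 -1.06]
!! 6 [-0.21 -0.18 -0.02  0.79 -0.45 -1.07]
!! 7 [-0.2  -0.16 -0.03  0.78 -0.44 -1.09]
!! 8 [-0.19 -0.15 -0.03  0.78 -0.43 -1.09]
!! 9 [-0.18 -0.12 -0.04  0.77 -0.41 -1.1 ]
!! 10 [-0.19 -0.11 -0.04  0.76 -0.4  -1.11]
!! 11 [-0.18 -0.09 -0.05  0.76 -0.39 -1.12]
!! 12 [-0.18 -0.06 -0.05  0.74 -0.38 -1.12]
!! 13 [-0.18 -0.05 -0.07  0.75 -0.38 -1.14]
!! 14 [-0.19 -0.04 -0.07  0.73 -0.37 -1.14]
!! 15 [-0.19 -0.01 -0.09  0.72 -0.36 -1.14]
!! 16 [-0.2   0.   -0.09  0.72 -0.37 -1.15]
!! 17 [-0.21  0.02 -0.11  0.71 -0.36 -1.15]
!! 18 [-0.22  0.03 -0.12  0.7  -0.37 -1.15]
!! 19 [-0.24  0.05 -0.13  0.7  -0.36 -1.16]
!! 20 [-0.24  0.05 -0.15  0.69 -0.37 -1.15]
!! 21 [-0.27  0.07 -0.17  0.69 -0.38 -1.15]
!! 22 [-0.27  0.08 -0.18 
[... 587 characters left out ...]
-0.05 0.74 -0.38 -1.12 50; -0.18 -0.05 -0.07 0.75 -0.38 -1.14 50; -0.19 -0.04 -0.07 0.73 -0.37 -1.14 50; -0.19 -0.01 -0.09 0.72 -0.36 -1.14 50; -0.2 0 -0.09 0.72 -0.37 -1.15 50; -0.21 0.02 -0.11 0.71 -0.36 -1.15 50; -0.22 0.03 -0.12 0.7 -0.37 -1.15 50; -0.24 0.05 -0.13 0.7 -0.36 -1.16 50; -0.24 0.05 -0.15 0.69 -0.37 -1.15 50
-0.27 0.07 -0.17 0.69 -0.38 -1.15 50; -0.27 0.08 -0.18 0.68 -0.37 -1.15 50; -0.3 0.08 -0.19 0.68 -0.39 -1.15 50; -0.31 0.09 -0.21 0.67 -0.39 -1.14 50; -0.33 0.09 -0.23 0.68 -0.4 -1.13 50
tcp path [[510.0, 217.0, 248.0], [451.0, 219.0, 190.0], [422.0, 186.0, 150.0], [432.0, 141.0, 134.0], [482.0, 106.0, 146.0], [560.0, 102.0, 190.0]] wrist z [378, 393, 422, 463, 515, 573]
```

```bash
python3 - <<'E'
from kin import *
import kin
s=bot.state();p,r0=fk(s['q']);qu,e=ik(p+[0,0,110],r0,s['q'])
q,e=ik(np.array([560.5,102,230.]),Rt(np.array([-1,0,0.])),np.array([.5,.2,-.3,0,-1,-2.1]));print(e,q.round(2))
class B:
    def state(self): return {'q':qu}
kin.bot=B();jgo(q,30,50)
E
```

```text
2.2737367544323206e-15 [ 0.52  0.18 -0.22  0.   -1.17 -2.09]
-0.19 -0.21 -0.02 0.68 -0.42 -0.88 50; -0.18 -0.21 -0.01 0.68 -0.41 -0.88 50; -0.18 -0.19 -0.02 0.69 -0.4 -0.89 50; -0.16 -0.18 -0.02 0.68 -0.38 -0.89 50; -0.15 -0.17 -0.02 0.67 -0.37 -0.9 50; -0.15 -0.16 -0.02 0.68 -0.36 -0.9 50; -0.15 -0.15 -0.02 0.67 -0.35 -0.91 50; -0.14 -0.13 -0.03 0.67 -0.34 -0.92 50; -0.13 -0.12 -0.03 0.66 -0.34 -0.92 50; -0.13 -0.11 -0.04 0.66 -0.32 -0.92 50
-0.13 -0.1 -0.04 0.66 -0.32 -0.93 50; -0.14 -0.08 -0.05 0.65 -0.31 -0.93 50; -0.13 -0.07 -0.05 0.64 -0.31 -0.93 50; -0.13 -0.06 -0.06 0.64 -0.31 -0.94 50; -0.14 -0.04 -0.07 0.64 -0.3 -0.94 50; -0.14 -0.03 -0.08 0.62 -0.3 -0.94 50; -0.14 -0.02 -0.08 0.63 -0.3 -0.94 50; -0.15 -0.01 -0.09 0.61 -0.3 -0.94 50; -0.16 0 -0.1 0.62 -0.3 -0.94 50; -0.16 0.01 -0.11 0.61 -0.3 -0.94 50
-0.17 0.01 -0.12 0.6 -0.31 -0.93 50; -0.18 0.03 -0.14 0.6 -0.31 -0.94 50; -0.19 0.03 -0.14 0.6 -0.31 -0.93 50; -0.2 0.04 -0.15 0.59 -0.31 -0.93 50; -0.21 0.05 -0.17 0.59 -0.32 -0.92 50; -0.23 0.05 -0.18 0.59 -0.32 -0.92 50; -0.23 0.05 -0.19 0.59 -0.33 -0.91 50; -0.25 0.05 -0.2 0.58 -0.34 -0.91 50; -0.25 0.05 -0.22 0.59 -0.34 -0.89 50; -0.27 0.05 -0.23 0.59 -0.34 -0.89 50
tcp path [[510.0, 217.0, 248.0], [461.0, 224.0, 207.0], [430.0, 205.0, 175.0], [425.0, 170.0, 158.0], [447.0, 133.0, 160.0], [495.0, 107.0, 183.0], [560.0, 102.0, 230.0]] wrist z [378, 394, 420, 457, 502, 555, 613]
```

Call:
play_rows(commands="0.345 0 -0.125 0 0 0 80; 0.345 0 -0.125 0 0 0 80; 0.345 0 -0.125 0 0 0 50; 0.345 0 -0.125 0 0 0 50; 0.345 0 -0.125 0 0 0 50; 0.345 0 -0.125 0 0 0 50; 0 0 0 0 0 0 50")

```text
clock: 52.15
tool_pos: [508.6, 215.0, 246.7]
tcp_rot: [0.741, 0.347, 0.521, -0.242]
force: [-1.0, -1.4, -7.1]
grip_width: 0.495
grip_force: 0.0
```

Call:
play_rows(commands="-0.19 -0.21 -0.02 0.68 -0.42 -0.88 50; -0.18 -0.21 -0.01 0.68 -0.41 -0.88 50; -0.18 -0.19 -0.02 0.69 -0.4 -0.89 50; -0.16 -0.18 -0.02 0.68 -0.38 -0.89 50; -0.15 -0.17 -0.02 0.67 -0.37 -0.9 50; -0.15 -0.16 -0.02 0.68 -0.36 -0.9 50; -0.15 -0.15 -0.02 0.67 -0.35 -0.91 50; -0.14 -0.13 -0.03 0.67 -0.34 -0.92 50; -0.13 -0.12 -0.03 0.66 -0.34 -0.92 50; -0.13 -0.11 -0.04 0.66 -0.32 -0.92 50")

```text
clock: 53.4
tool_pos: [427.5, 202.1, 170.8]
tcp_rot: [0.582, 0.694, 0.377, -0.194]
force: [-0.2, -0.7, -7.6]
grip_width: 0.502
grip_force: 0.0
```

Call:
play_rows(commands="-0.13 -0.1 -0.04 0.66 -0.32 -0.93 50; -0.14 -0.08 -0.05 0.65 -0.31 -0.93 50; -0.13 -0.07 -0.05 0.64 -0.31 -0.93 50; -0.13 -0.06 -0.06 0.64 -0.31 -0.94 50; -0.14 -0.04 -0.07 0.64 -0.3 -0.94 50; -0.14 -0.03 -0.08 0.62 -0.3 -0.94 50; -0.14 -0.02 -0.08 0.63 -0.3 -0.94 50; -0.15 -0.01 -0.09 0.61 -0.3 -0.94 50; -0.16 0 -0.1 0.62 -0.3 -0.94 50; -0.16 0.01 -0.11 0.61 -0.3 -0.94 50")

```text
clock: 54.65
tool_pos: [444.9, 130.2, 155.0]
tcp_rot: [0.311, 0.923, 0.199, -0.112]
force: [-0.2, -1.1, -6.1]
grip_width: 0.498
grip_force: 0.0
```

Call:
play_rows(commands="-0.17 0.01 -0.12 0.6 -0.31 -0.93 50; -0.18 0.03 -0.14 0.6 -0.31 -0.94 50; -0.19 0.03 -0.14 0.6 -0.31 -0.93 50; -0.2 0.04 -0.15 0.59 -0.31 -0.93 50; -0.21 0.05 -0.17 0.59 -0.32 -0.92 50; -0.23 0.05 -0.18 0.59 -0.32 -0.92 50; -0.23 0.05 -0.19 0.59 -0.33 -0.91 50; -0.25 0.05 -0.2 0.58 -0.34 -0.91 50; -0.25 0.05 -0.22 0.59 -0.34 -0.89 50; -0.27 0.05 -0.23 0.59 -0.34 -0.89 50")

```text
clock: 55.9
tool_pos: [558.1, 98.8, 225.1]
tcp_rot: [-0.002, 1.0, -0.001, -0.003]
force: [0.4, -0.8, -6.7]
grip_width: 0.502
grip_force: 0.0
```

```bash
cat >> kin.py <<'E'
def lump(c,box):
    h=cv2.cvtColor(c['pixels'],cv2.COLOR_BGR2HSV);m=cv2.inRange(h,(8,110,90),(28,255,255));k,l,st,ce=cv2.connectedComponentsWithStats(m);P=pts(c)
    for i in range(1,k):
        if st[i,4]>4:
            w=P[l==i];p=np.nanmedian(w,0)
            if box[0]<p[0]<box[1] and box[2]<p[1]<box[3] and p[2]<160:
                b=np.nanpercentile(w,[5,95],axis=0);e,a=('','')
                if st[i,4]>60: e=cv2.fitEllipse(np.argwhere(l==i)[:,::-1].astype(np.float32))
                print('lump',st[i,4],ce[i].round(0),'med',p.round(1),'bb',b.round(1).tolist(),'ray@8',ray(c,*ce[i],8).round(1),e)
E
python3 - <<'E'
from kin import *
s=bot.state();print(s['clock'],s['tool_pos'],s['q'].round(2))
lump(cam('wrist'),(480,660,30,240));
go([([560.5,102,60],Rt(np.array([-1,0,0.])),6,50,0)])
E
```

```text
55.9 [558.13655526  98.81729712 225.11675097] [ 0.52  0.19 -0.23 -0.   -1.16 -2.09]
lump 151 [323. 168.] med [556.2 101.1  11.9] bb [[550.2, 95.7, 7.9], [562.8, 106.6, 14.2]] ray@8 [557.2 100.9   8. ] ((322.80548095703125, 167.9801025390625), (10.60293960571289, 12.123968124389648), 6.393054008483887)
margin 0.5936086831249221 maxdq/row 0.06 (limit .2) q [ 0.52  0.35 -0.43 -0.   -0.79 -2.09] rot 1.0
[[560. 102.  60.]]
-0.003 0.01 0.555 -0.01 -0.004 0.02 50; -0.002 0.01 0.555 -0.01 -0.004 0.02 50; -0.002 0.01 0.556 -0.01 -0.004 0.021 50; -0.002 0.009 0.555 -0.009 -0.004 0.02 50; -0.002 0.009 0.555 -0.01 -0.004 0.02 50; -0.001 0.009 0.555 -0.01 -0.005 0.02 50
```

Call:
play_rows(commands="0 0.008 0.6 -0.01 0 0.02 45; 0 0.008 0.7 -0.01 0 0.02 45; 0 0.008 0.7 -0.01 0 0.02 45; 0 0.008 0.7 -0.01 0 0.02 45; 0 0.008 0.7 -0.01 0 0.02 45; 0 0.004 0.5 -0.01 0 0.02 45; 0 0 0.3 0 0 0 45; 0 0 0.16 0 0 0 45; 0 0 0 0 0 0 45", newtons=10)

```text
clock: 57.08
tool_pos: [558.3, 101.4, 8.9]
tcp_rot: [0.004, 1.0, 0.002, -0.001]
force: [-0.2, -1.2, -7.3]
grip_width: 0.452
grip_force: 0.0
```

Call:
play_rows(commands="0 0 0.04 0 0 0 45; 0 0 0 0 0 0 0; 0 0 0 0 0 0 0; 0 0 0 0 0 0 0; 0 0 0 0 0 0 0; 0 0 0 0 0 0 0; 0 0 0 0 0 0 0")

```text
clock: 57.95
tool_pos: [558.7, 101.5, 7.5]
tcp_rot: [0.004, 1.0, 0.002, -0.0]
force: [-1.1, -1.3, -4.4]
grip_width: 0.152
grip_force: 10.0
```

The tips are only at the lump's equator. I'll open, go 4 mm lower and grip again.

Call:
play_rows(commands="0 0 0 0 0 0 35; 0 0 0 0 0 0 35; 0 0 0.04 0 0 0 35; 0 0 0.04 0 0 0 35; 0 0 0 0 0 0 35; 0 0 0 0 0 0 0; 0 0 0 0 0 0 0; 0 0 0 0 0 0 0; 0 0 0 0 0 0 0; 0 0 0 0 0 0 0")

```text
clock: 59.2
tool_pos: [558.6, 101.5, 3.4]
tcp_rot: [0.004, 1.0, 0.002, -0.0]
force: [-0.4, -0.3, -6.2]
grip_width: 0.155
grip_force: 10.0
```

Call:
play_rows(commands="0 0 -0.1 0 0 0 0; 0 0 -0.3 0 0 0 0; 0 0 -0.5 0 0 0 0; 0 0 -0.5 0 0 0 0; 0 0 0 0 0 0 0")

```text
clock: 59.82
tool_pos: [560.2, 102.0, 76.1]
tcp_rot: [0.003, 1.0, 0.003, 0.002]
force: [-0.2, -0.8, -6.9]
grip_width: 0.154
grip_force: 10.0
```

```bash
python3 - <<'E'
from kin import *
s=bot.state();print(s['clock'],s['tool_pos'],s['grip_width'])
r=Rt(np.array([-1,0,0.]))
lump(cam('scene'),(480,660,30,240));lump(cam('wrist'),(480,660,30,240))
go([([558.5,101,215],r,4,0,0),([610.5,-34,215],r,6,0,0),([610.5,-34,158],r,3,0,0)])
E
```

```text
59.825 [560.15048272 101.9570014   76.05021032] 0.15427336054533544
lump 7 [355. 179.] med [593.5  91.1 159.1] bb [[589.8, 90.3, 152.7], [596.4, 91.4, 162.4]] ray@8 [382.2  27.    8. ] 
lump 9 [379. 184.] med [594.7 141.8 159.3] bb [[588.1, 140.9, 156.7], [597.6, 143.2, 164.4]] ray@8 [379.7  90.6   8. ] 
lump 25 [362. 202.] med [566.5 101.7  82.8] bb [[560.5, 97.2, 76.8], [569.9, 106.6, 86.2]] ray@8 [470.5  74.9   8. ] 
lump 766 [320. 262.] med [555.3 100.9  82.6] bb [[550.1, 95.3, 78.1], [562.8, 106.2, 85.1]] ray@8 [594.7 100.9   8. ] ((319.5584716796875, 262.2452697753906), (23.08607292175293, 28.27838897705078), 179.13613891601562)
lump 383 [279. 304.] med [526.4  90.7 158.4] bb [[522.6, 90.0, 150.6], [534.6, 91.0, 161.1]] ray@8 [628.5  70.6   8. ] ((279.8612976074219, 303.461669921875), (8.613235473632812, 52.624820709228516), 1.8726316690444946)
lump 378 [360. 304.] med [526.7 110.5 158.7] bb [[522.7, 110.1, 150.4], [534.6, 111.1, 161.4]] ray@8 [628.9 130.7   8. ] ((359.196044921875, 303.3649597167969), (8.611477851867676, 52.583045959472656), 178.2979736328125)
margin 0.6397663027829292 maxdq/row 0.08 (limit .2) q [ 0.52  0.19 -0.25  0.   -1.13 -2.09] rot 1.0
[[558. 101. 215.]]
0 0.002 -0.708 0.017 -0.002 -0.027 0; 0 0.002 -0.708 0.018 -0.002 -0.027 0; 0 0 -0.707 0.017 -0.002 -0.027 0; 0 0 -0.708 0.017 -0.002 -0.027 0
margin 0.7839372642771599 maxdq/row 0.04 (limit .2) q [ 0.26  0.26 -0.15  0.   -1.16 -1.83] rot 0.0
[[610. -34. 215.]]
-0.173 -0.45 0 0 0 0 0; -0.174 -0.45 0 0 0 0 0; -0.173 -0.45 0 0 0 0 0; -0.173 -0.45 0 0 0 0 0; -0.174 -0.45 0 0 0 0 0; -0.173 -0.45 0 0 0 0 0
margin 0.7931908441532955 maxdq/row 0.04 (limit .2) q [ 0.26  0.31 -0.23 -0.   -1.04 -1.83] rot 0.0
[[610. -34. 158.]]
0 0 0.38 0 0 0 0; 0 0 0.38 0 0 0 0; 0 0 0.38 0 0 0 0
```

The lump is in the fingers. I'll take it over the port.

Call:
play_rows(commands="0 0 -0.7 0 0 0 0; 0 0 -0.7 0 0 0 0; 0 0 -0.7 0 0 0 0; 0 0 -0.7 0 0 0 0; 0 0 0 0 0 0 0")

```text
clock: 60.55
tool_pos: [559.8, 101.1, 214.5]
tcp_rot: [0.004, 1.0, 0.003, 0.001]
force: [-0.7, -0.7, -8.4]
grip_width: 0.152
grip_force: 10.0
```

Call:
play_rows(commands="-0.168 -0.453 0 0 0 0 0; -0.168 -0.453 0 0 0 0 0; -0.168 -0.453 0 0 0 0 0; -0.168 -0.453 0 0 0 0 0; -0.168 -0.453 0 0 0 0 0; -0.168 -0.453 0 0 0 0 0; 0 0 0.38 0 0 0 0; 0 0 0.38 0 0 0 0; 0 0 0.33 0 0 0 0; 0 0 0 0 0 0 0")

```text
clock: 61.8
tool_pos: [606.7, -35.5, 155.3]
tcp_rot: [0.004, 1.0, 0.002, -0.003]
force: [0.3, -1.2, -6.9]
grip_width: 0.152
grip_force: 10.0
```

```bash
python3 - <<'E'
from kin import *
s=bot.state();print(s['clock'],s['tool_pos'],s['grip_width'])
c=cam('wrist');lump(c,(480,660,-80,30))
W=pts(c).reshape(-1,3);w=W[(abs(W[:,2]-152)<3)&(np.hypot(W[:,0]-610,W[:,1]+34)<40)];print('mouth',len(w),np.percentile(w,[1,99],axis=0).round(1).tolist())
E
```

```text
61.8 [606.66688178 -35.54333115 155.34236259] 0.1523359694181117
lump 140 [302. 142.] med [551.  -45.  130.4] bb [[549.6, -48.2, 116.6], [553.3, -42.5, 132.1]] ray@8 [567.6 -51.1   8. ] ((301.65692138671875, 141.84066772460938), (9.338887214660645, 13.136106491088867), 58.474609375)
mouth 1558 [[584.8, -63.5, 149.1], [649.3, -8.4, 153.3]]
```

Call:
play_rows(commands="-0.06 0.02 0 0 0 0 0; 0 0 0 0 0 0 0; 0 0 0 0 0 0 45; 0 0 0 0 0 0 45; 0 0 0 0 0 0 45; 0 0 0 0 0 0 45; 0 0 -0.5 0 0 0 45; 0 0 -0.7 0 0 0 45; 0 0 -0.7 0 0 0 45; 0 0 0 0 0 0 45")

```text
clock: 63.1
tool_pos: [612.7, -34.7, 255.9]
tcp_rot: [0.004, 1.0, 0.003, 0.002]
force: [-0.3, -0.4, -7.3]
grip_width: 0.449
grip_force: 0.0
```

Call:
play_rows(commands="0.3 0 -0.5 0 0 0 45; 0.6 -0.4 -0.5 0 0 0 45; 0.6 -0.7 0 0 0 0 45; 0.6 -0.7 0 0 0 0 45; 0.6 -0.7 0 0 0 0 45; 0 -0.7 0 0 0 0 45; 0 -0.7 0 0 0 0 45; 0 -0.7 0 0 0 0 45; 0 -0.5 0 0 0 0 45; 0 0 0 0 0 0 45")

```text
clock: 64.35
tool_pos: [473.6, -290.1, 299.6]
tcp_rot: [0.005, 1.0, 0.003, -0.002]
force: [-0.7, -0.5, -6.5]
grip_width: 0.447
grip_force: 0.0
```

```bash
python3 - <<'E'
from kin import *
s=bot.state();print(s['clock'],s['tool_pos'],s['grip_width'])
t=cam('top');sc=cam('scene');port(t)
print('top');lump(t,(420,740,-350,260));print('scene');lump(sc,(420,700,-350,260))
W=pts(t).reshape(-1,3);r=W[(abs(W[:,0]-576)<50)&(abs(W[:,1]-293)<50)&(W[:,2]>108)&(W[:,2]<125)];print('rim',len(r),np.percentile(r,[1,99],axis=0).round(1).tolist() if len(r) else '')
P=pts(t);I=t['pixels']
for u,v in [(307,149),(406,165),(201,158)]:
    k=I[v-5:v+6,u-5:u+6].sum(-1)<200;vv,uu=np.nonzero(k);print('vial',uu.mean()+u-5,vv.mean()+v-5,k.sum())
a=cv2.resize(t['pixels'][165:210,305:365],None,fx=6,fy=6,interpolation=cv2.INTER_CUBIC);b=cv2.resize(sc['pixels'][150:320,180:480],None,fx=1.45,fy=1.588)
cv2.imwrite('pics/end.png',np.hstack([a,b[:270]]))
E
```

```text
64.35 [ 473.60303888 -290.06429042  299.60127711] 0.44671830807839963
n 283 extremes ang [-27.5977634  31.5455037]
angle 2.0 160
top
lump 39 [330. 181.] med [635.1 -27.9  72.3] bb [[624.7, -35.6, 68.8], [644.7, -19.6, 75.3]] ray@8 [642.1 -29.6   8. ] 
lump 16 [330. 191.] med [609.  -24.7  74.6] bb [[598.2, -29.6, 70.9], [614.2, -21.5, 146.2]] ray@8 [614.8 -27.9   8. ] 
scene
rim 181 [[544.5, 261.1, 108.3], [608.4, 327.8, 122.1]]
vial 307.22222222222223 149.08333333333334 36
vial 406.468085106383 165.2127659574468 47
vial 201.11111111111111 158.09259259259258 54
```

View pics/end.png

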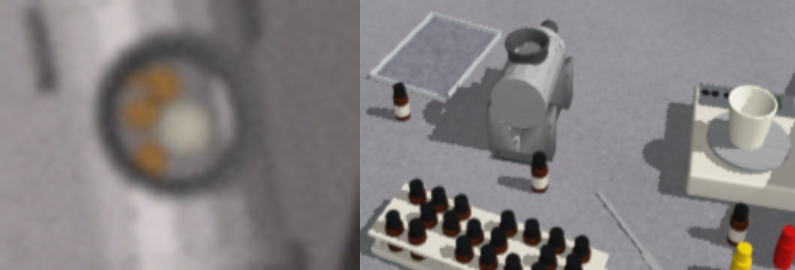

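The final view shows amber lumps and a ball inside the neck, the cup upright on the pan, the vials standing, and nothing amber on the bench. I'll make one numeric check for strays, then hand in.

```bash
python3 - <<'E'
from kin import *
def blobs(I):
    h=cv2.cvtColor(I,cv2.COLOR_BGR2HSV);m=cv2.inRange(h,(8,100,80),(28,255,255));n,l,st,ce=cv2.connectedComponentsWithStats(m);return [(int(st[i,4]),tuple(int(v) for v in ce[i])) for i in range(1,n) if st[i,4]>=4]
for n in ('top','scene'):
    a=blobs(cv2.imread(f'pics/{n}0.png'));b=blobs(load(n)['pixels'])
    print(n,'new',[x for x in b if not any(abs(x[1][0]-y[1][0])<5 and abs(x[1][1]-y[1][1])<5 for y in a)]);
    if n=='top':print('start in cup',[x for x in a if 185<x[1][0]<225 and 185<x[1][1]<225])
lump(cam('wrist'),(380,900,-500,400))
E
```

```text
top new [(43, (329, 180)), (17, (329, 191)), (4, (338, 212))]
start in cup [(11, (209, 200)), (14, (202, 203)), (9, (212, 205)), (15, (203, 210)), (10, (209, 211))]
scene new [(1311, (150, 8)), (170, (231, 8)), (2096, (557, 11)), (120, (206, 29)), (16, (232, 24)), (2994, (297, 55)), (11, (199, 34)), (8, (230, 39)), (114, (219, 50)), (4351, (523, 94))]
lump 91 [552. 247.] med [550.9 -47.6 125.9] bb [[549.4, -49.2, 115.2], [553.5, -43.3, 131.9]] ray@8 [606.6  38.2   8. ] ((551.9379272460938, 247.3604736328125), (5.611841678619385, 14.270880699157715), 121.37189483642578)
```

The cup seems to have held five lumps at the start, and I can count about four through the neck. I'll look down the port from close up to count them.

```bash
python3 - <<'E'
from kin import *
go([([611,-34,300],Rt(np.array([-1,0,0.])),9,45,0)])
c=load('wrist');E=c['extrinsics'];s=bot.state();T=R.from_quat(s['tcp_rot']);print('cam in tool',T.inv().apply(E[:3,3]-s['tool_pos']).round(0),'axis',T.inv().apply(E[:3,2]).round(2))
E
```

```text
margin 0.8868237409027645 maxdq/row 0.06 (limit .2) q [ 0.26  0.22 -0.02  0.   -1.34 -1.83] rot 1.0
[[611. -34. 300.]]
-0.3 0.568 0.004 0.008 -0.004 -0.012 45; -0.301 0.568 0.004 0.008 -0.004 -0.012 45; -0.301 0.567 0.004 0.008 -0.004 -0.012 45; -0.301 0.567 0.003 0.008 -0.005 -0.011 45; -0.302 0.567 0.004 0.007 -0.004 -0.012 45; -0.303 0.567 0.003 0.008 -0.004 -0.012 45; -0.303 0.567 0.003 0.008 -0.004 -0.012 45; -0.303 0.566 0.002 0.008 -0.004 -0.012 45; -0.304 0.566 0.003 0.008 -0.004 -0.012 45
cam in tool [  82.   -1. -157.] axis [-0.3  -0.    0.96]
```

Call:
play_rows(commands="-0.302 0.567 0 0 0 0 45; -0.302 0.567 0 0 0 0 45; -0.302 0.567 0 0 0 0 45; -0.302 0.567 0 0 0 0 45; -0.302 0.567 0 0 0 0 45; -0.302 0.567 0 0 0 0 45; -0.302 0.567 0 0 0 0 45; -0.302 0.567 0 0 0 0 45; -0.302 0.567 0 0 0 0 45; 0 0 0 0 0 0 45")

```text
clock: 65.75
tool_pos: [612.5, -32.3, 302.3]
tcp_rot: [0.002, 1.0, 0.002, -0.001]
force: [-1.3, -1.0, -7.1]
grip_width: 0.452
grip_force: 0.0
```

```bash
cat >> kin.py <<'E'
def inside():
    c=cam('wrist');P=pts(c);h=cv2.cvtColor(c['pixels'],cv2.COLOR_BGR2HSV)
    with np.errstate(invalid='ignore'): box=(np.hypot(P[...,0]-611,P[...,1]+34)<60)&(P[...,2]<115)&(P[...,2]>52)
    m=cv2.inRange(h,(6,90,50),(30,255,255));m[~box]=0
    # split touching lumps by distance transform peaks
    d=cv2.distanceTransform(m,cv2.DIST_L2,5);pk=((d==cv2.dilate(d,np.ones((13,13))))&(d>2)).astype(np.uint8);n,l,st,ce=cv2.connectedComponentsWithStats(pk)
    print('amber px',(m>0).sum(),[(ce[i].round(0).tolist(),round(float(d[int(ce[i][1]),int(ce[i][0])]),1),P[int(ce[i][1]),int(ce[i][0])].round(0).tolist()) for i in range(1,n)])
E
python3 - <<'E'
from kin import *
print(bot.state()['tool_pos']);inside()
E
```

```text
[612.47457166 -32.30404407 302.29843666]
amber px 443 [([326.0, 178.0], 6.0, [626.0, -25.0, 73.0]), ([319.0, 188.0], 6.0, [638.0, -33.0, 70.0]), ([332.0, 193.0], 5.8, [644.0, -18.0, 75.0])]
```

Call:
play_rows(commands="-0.6 0 0 0 0 0 45; -0.6 0 0 0 0 0 45; -0.6 0 0 0 0 0 45; 0 0 0 0 0 0 45; 0 0 0 0 0 0 45")

```text
clock: 66.42
tool_pos: [701.4, -36.0, 302.9]
tcp_rot: [0.004, 1.0, 0.002, -0.001]
force: [-0.1, -1.8, -6.2]
grip_width: 0.449
grip_force: 0.0
```

```bash
python3 - <<'E'
from kin import *
print(bot.state()['tool_pos']);inside()
E
```

```text
[701.40715383 -35.95025489 302.91628489]
amber px 456 [([325.0, 77.0], 4.2, [606.0, -31.0, 72.0]), ([330.0, 97.0], 6.4, [627.0, -25.0, 72.0]), ([320.0, 109.0], 4.2, [640.0, -35.0, 73.0])]
```

Call:
play_rows(commands="-0.5 0 0.3 0 0 0 45; -0.5 0 0.3 0 0 0 45; 0 0 0 0 0 0 45; 0 0 0 0 0 0 45")

```text
clock: 66.97
tool_pos: [751.6, -35.9, 273.9]
tcp_rot: [0.004, 1.0, 0.002, -0.0]
force: [0.6, -0.9, -6.7]
grip_width: 0.451
grip_force: 0.0
```

```bash
python3 - <<'E'
from kin import *
print(bot.state()['tool_pos']);inside();c=load('wrist');P=pts(c)
I=c['pixels'].astype(int)
with np.errstate(invalid='ignore'): box=(np.hypot(P[...,0]-611,P[...,1]+34)<60)&(P[...,2]<115)&(P[...,2]>52)
print('seen x range',np.nanpercentile(P[box],[1,99],axis=0).round(0).tolist())
h=cv2.cvtColor(c['pixels'],cv2.COLOR_BGR2HSV);m=cv2.inRange(h,(6,90,50),(30,255,255));m[~box]=0;k,l,st,ce=cv2.connectedComponentsWithStats(m)
for i in range(1,k):
    if st[i,4]>3: print(st[i].tolist(),np.nanmedian(P[l==i],0).round(0))
E
```

```text
[751.55720218 -35.91332854 273.86548815]
amber px 390 [([327.0, 20.0], 7.0, [609.0, -28.0, 74.0]), ([328.0, 22.0], 7.0, [610.0, -27.0, 72.0]), ([328.0, 42.0], 5.0, [626.0, -27.0, 73.0])]
seen x range [[589.0, -74.0, 57.0], [658.0, 9.0, 114.0]]
[320, 12, 15, 19, 218] [609. -28.  71.]
[323, 36, 16, 14, 160] [627. -26.  72.]
[317, 50, 7, 2, 12] [634. -35.  69.]
```

Call:
play_rows(commands="0.6 0 -0.6 0 0 0 45; 0 0 0 0 1 0 45; 0 0 0 0 1 0 45; 0 0 0 0 1 0 45; 0 0 0 0 1 0 45; 0 0 0 0 1 0 45; 0 0 0 0 1 0 45; 0 0 0 0 1 0 45; 0 0 0 0 0 0 45; 0 0 0 0 0 0 45")

```text
clock: 68.28
tool_pos: [722.1, -35.7, 304.0]
tcp_rot: [0.003, 0.97, 0.003, -0.241]
force: [-0.2, 0.1, -5.9]
grip_width: 0.448
grip_force: 0.0
```

```bash
python3 - <<'E'
from kin import *
print(bot.state()['tool_pos'],bot.state()['tcp_rot']);inside();c=load('wrist');P=pts(c);print('cam',c['extrinsics'][:3,3].round(0),c['extrinsics'][:3,2].round(2))
with np.errstate(invalid='ignore'): box=(np.hypot(P[...,0]-611,P[...,1]+34)<62)&(P[...,2]<115)&(P[...,2]>52)
print('seen',np.nanpercentile(P[box],[1,99],axis=0).round(0).tolist())
h=cv2.cvtColor(c['pixels'],cv2.COLOR_BGR2HSV);m=cv2.inRange(h,(6,90,50),(30,255,255));k,l,st,ce=cv2.connectedComponentsWithStats(m)
for i in range(1,k):
    if st[i,4]>6: print(st[i].tolist(),np.nanmedian(P[l==i],0).round(0))
E
```

```text
[722.12564454 -35.71550262 304.04342854] [ 0.0029908   0.97049091  0.00287158 -0.24110205]
amber px 212 [([314.0, 144.0], 4.0, [579.0, -41.0, 71.0]), ([311.0, 147.0], 4.0, [583.0, -45.0, 70.0]), ([326.0, 168.0], 4.4, [610.0, -28.0, 73.0])]
cam [724. -37. 481.] [-0.18  0.   -0.98]
seen [[562.0, -80.0, 57.0], [661.0, 9.0, 115.0]]
[307, 99, 5, 3, 8] [551. -46. 131.]
[306, 140, 13, 11, 98] [581. -43.  70.]
[320, 162, 11, 13, 111] [610. -28.  71.]
[157, 218, 18, 18, 133] [ 678. -226.   38.]
[178, 225, 5, 11, 20] [ 678. -223.    5.]
[581, 239, 19, 19, 189] [706. 303.  37.]
[567, 241, 8, 16, 50] [706. 301.   5.]
[220, 273, 18, 61, 609] [733. -60. 392.]
[402, 273, 18, 61, 612] [733. -14. 392.]
[177, 346, 387, 20, 5980] [745. -18. 397.]
```

The fifth lump is inside the drum at (581,-43). All five lumps and both balls are in, so I'll hand in.

```bash
python3 -c "
from workcell import bot
print(bot.finish_job())"
```

```text
the job is handed in; nothing more can be done
None
```

I handed the job in with the drum's port up in its cradle (within about 3°), both balls and all five resin lumps inside, the empty cup upright on the pan and the vials where they stood; one lump missed the port during the pour and I put it in by hand-off from the gripper, and the hand-in returned no verdict.

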